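# Put the ink scale's test weights back in their cases

## Task

The ink scale has been checked: take the stack of four brass test weights off its pan and put each one back in the wooden case whose well is made for its size, lowered in upright and resting fully on the well's floor, not dropped. Do not lean on the scale, and leave the mixing cup where it stands.

Things in the scene. Friction and masses are not known exactly. Their poses are not given: they have to be found in the camera images.
- w500_mid (a point): The largest of four plain brass test weights: an upright smooth cylinder, 52 mm across and 30 mm high, 500 g, loose. At the start it is at the bottom of the stack, on the scale's pan. The point is its centre, half-way up (15 mm above its underside); z is its axis. The weights stand a few mm off one another's centres, and their exact masses vary a little.
- w200_mid (a point): The second largest of four plain brass test weights: an upright smooth cylinder, 38 mm across and 24 mm high, 200 g, loose. At the start it is second from the bottom, on the largest. The point is its centre, half-way up (12 mm above its underside); z is its axis. The weights stand a few mm off one another's centres, and their exact masses vary a little.
- w100_mid (a point): The second smallest of four plain brass test weights: an upright smooth cylinder, 28 mm across and 22 mm high, 100 g, loose. At the start it is third from the bottom, on the second largest. The point is its centre, half-way up (11 mm above its underside); z is its axis. The weights stand a few mm off one another's centres, and their exact masses vary a little.
- w50_mid (a point): The smallest of four plain brass test weights: an upright smooth cylinder, 20 mm across and 22 mm high, 50 g, loose. At the start it is on top of the stack. The point is its centre, half-way up (11 mm above its underside); z is its axis. The weights stand a few mm off one another's centres, and their exact masses vary a little.
- well500 (a point): The largest of four round dark-wood weight cases, open at the top, standing on the table and not moving: 80 mm across outside, 26 mm high, with a round grey-felted well in its top, 58 mm across and 9 mm deep, for the 52 mm weight. The well's rim is bevelled: 66 mm across at the top, narrowing to 58 mm 5 mm further down. The point is the centre of the well's floor, 17 mm above the table (9 mm below the case's top); z up. A seated weight stands 21 mm out of the case.
- well200 (a point): The second largest of four round dark-wood weight cases, open at the top, standing on the table and not moving: 66 mm across outside, 26 mm high, with a round grey-felted well in its top, 44 mm across and 9 mm deep, for the 38 mm weight. The well's rim is bevelled: 52 mm across at the top, narrowing to 44 mm 5 mm further down. The point is the centre of the well's floor, 17 mm above the table (9 mm below the case's top); z up. A seated weight stands 15 mm out of the case.
- well100 (a point): The second smallest of four round dark-wood weight cases, open at the top, standing on the table and not moving: 56 mm across outside, 26 mm high, with a round grey-felted well in its top, 34 mm across and 9 mm deep, for the 28 mm weight. The well's rim is bevelled: 42 mm across at the top, narrowing to 34 mm 5 mm further down. The point is the centre of the well's floor, 17 mm above the table (9 mm below the case's top); z up. A seated weight stands 13 mm out of the case.
- well50 (a point): The smallest of four round dark-wood weight cases, open at the top, standing on the table and not moving: 48 mm across outside, 26 mm high, with a round grey-felted well in its top, 26 mm across and 9 mm deep, for the 20 mm weight. The well's rim is bevelled: 34 mm across at the top, narrowing to 26 mm 5 mm further down. The point is the centre of the well's floor, 17 mm above the table (9 mm below the case's top); z up. A seated weight stands 13 mm out of the case.
- ink_scale: Bench scale, 146 x 130 mm, standing on the table and not moving, with a round steel pan 112 mm across whose top is 52 mm above the table; the stack of weights stands near the middle of the pan. Origin: on the table under the pan's centre; x points from the display to the back of the scale, z up.
- mixing_cup: Empty white plastic mixing cup, 68 mm across the rim, 85 mm high, loose and light, a bystander at the right of the work, in front of the row of jars and the other cups along the right edge. Origin: centre of its underside.

How it is judged:
By the outcome, as a careful person would: the job done as asked, in the order asked, and still so for the second after the job is handed in, with the robot touching nothing.
It also fails if it takes over 112 s, if anything falls off the work surface, if the arm or the gripper's body presses on something with over 40 N, if the wrist force passes 120 N, or if a joint passes its speed limit or range.

## Robot

A 6-joint arm with a two-finger parallel gripper is mounted at the origin on a cart in front of the work surface, level with it; the furniture and walls round the work are solid. World frame = base frame: x ahead of the robot, y to its left, z up, the work surface at z = 0. Lengths are in m, angles in rad, forces in N, time in s.
With the tool pointing down it reaches from about 0.35 to 0.725 m from the base axis. Payload 4.3 kg.
Tool frame: the origin (TCP) lies at the very end of the fingers, on their centre line; the grasp point (between the pads) lies 19 mm behind it; z points along the fingers, y is the line along which they close (so a half turn about z gives the same grasp; the last joint's range is limited). The gripper opens to 85 mm and grips with 20 to 120 N. Pads are 22 mm wide; open, the fingers measure 114 mm over their backs; the gripper's body (76 mm by 85 mm) begins 54 mm behind the grasp point. The pads swing forward as they close: fully open they stand 13 mm farther back than shut.
Start: joints at [1.212, 0.377, 0.081, 1.274, 0, 1.46], TCP at [0.142, 0.557, 0.231] pointing down, gripper open.
Joint ranges: [-2.72, 2.72], [-0.84, 1.66], [-1.02, 1.22], [-1.77, 2.12], [-1.37, 1.28], [-3.14, 3.14]. Speed limits (rad/s): [2.57, 2.57, 3.14, 3.14, 3.14, 3.14].

## Interface

Orientations are given as a unit quaternion [x, y, z, w].
In Python, from bench import ctrl gives the robot as it stands. The module is installed in compiled form; this text tells all that it offers.
- The arm moves only by the tool play_rows, never from a script. Its argument "deltas" is a list of rows, each an object of numbers: "tx", "ty", "tz": the shift along the tool's x, y, z in m; "ax", "ay", "az": the turn, a rotation vector about the tool's x, y, z in rad; "hand": the closure, from 0 (fully open) to 1 (shut). A call has exactly 5 rows; each row is the pose to reach, as a shift and turn from the pose commanded when the call began, along the tool's axes at that moment; what a row does not reach only later rows make up. A row lasts 1/12 s, in which the tool goes at most 41.7 mm and 7.16 degrees, less where a joint would pass 70% of its speed; a pose out of reach is approached as far as the arm can. A call with a gripper value outside its range is refused whole. The fingers move at their own pace and stop on an object; "grip_force" is the grip in N (left out, the last holds). Time passes only in rows, so rows that repeat a pose let the fingers close, or fill a call up. It gives the time, the measured TCP pose, the force, the opening and the grip force at its end, in the units of the state.
- ctrl.get_obs(): the state, without advancing time (a new reading comes with each control period).
- ctrl.camera(name): name is "side" or "top" or "wrist"; returns (picture, depth): 400x640x3 uint8, blue, green, red; 400x640 float32, m along the optical axis (not along the pixel's ray), 0 where there is no reading.
- ctrl.calibration(name): a dict with "K" (3x3 intrinsics, pixels), "extrinsics" (4x4, takes a point from camera to world coordinates). Camera axes: x right, y down, z forward; pixel columns grow to the right and rows downward; lengths in m; the calibration is good to about 2 mm. A picture is of the moment at which its call begins: read the wrist's pose just before it. calibration takes no time and is no camera call; for the wrist camera it gives the pose at the moment of the call.
- ctrl.hand_in(): hands the job in; it is judged then, once.
The state is a dict: "clock": time; "q": joint angles; "dq": joint speeds; "effort": joint torques, N m; "eef_pos": TCP position; "eef_rot": TCP orientation; "wrist_force": force on the tool from outside, world axes, zero at the start; "moment": the same for the moment, N m; "grip_width": finger opening in m; "gripper_force": force on a finger pad.
Only numpy, scipy, OpenCV 4.12 (cv2) and the standard library are available. Lean on these libraries where they do the work, as an engineer would, in place of code of your own. Each camera call takes 0.05 s, during which the arm holds its last target. There are 200 camera calls.

## Working session

There is one attempt and no reset: what is moved stays moved. The work goes in short steps, Python scripts to look and compute and a tool call to move; the robot and the scene stay as the last step left them, time stands still between calls to the robot, and variables do not carry over. Pictures are saved under pics/ and viewed, at most 14 in all, crops included, and the job is handed in when it is done.

Besides the shell and the picture viewer there is one more tool, called after "Emit:" as name(argument=value, ...) on one line, values as JSON. play_rows: Moves the arm, as the interface text tells. Its arguments: {"type":"object","properties":{"deltas":{"type":"array"},"grip_force":{"type":"number"}},"required":["deltas"]}

```bash
mkdir -p pics
python3 - <<'E'
from bench import ctrl
import cv2,numpy as np
print(ctrl.get_obs())
for n in("top","side"):
    p,d=ctrl.camera(n); cv2.imwrite(f"pics/{n}0.png",p); np.save(f"pics/{n}0.npy",d)
    c=ctrl.calibration(n); print(n,c["K"],c["extrinsics"])
E
```

```text
{'clock': 0.0, 'q': array([ 1.21169569e+00,  3.78093292e-01,  7.96425215e-02,  1.27441326e+00,
       -7.34760449e-06,  1.46049025e+00]), 'dq': array([-0.00048253,  0.00023341,  0.0002893 ,  0.00061585, -0.00048235,
        0.00121198]), 'effort': array([ 1.77286791e-03, -4.63603306e+01,  2.69874626e+01,  2.06911960e-02,
        2.48502911e-04,  4.36423974e-06]), 'eef_pos': array([0.14135354, 0.5566783 , 0.23035007]), 'eef_rot': array([ 1.24076625e-01,  9.92272101e-01, -1.00635884e-03, -2.36853178e-04]), 'wrist_force': array([ 0.44903651, -0.22731945,  0.94372424]), 'moment': array([-0.04404686,  0.03299715,  0.01744719]), 'gripper_force': 0.0, 'grip_width': 0.08539263757958251}
top [[453.35158292   0.         311.09393405]
 [  0.         453.35158292 202.27905119]
 [  0.           0.           1.        ]] [[-0.01291247 -0.98849625  0.1506932   0.37468526]
 [-0.99988688  0.01160215 -0.00957128 -0.03157083]
 [ 0.00771281 -0.15079974 -0.98853424  1.24411624]
 [ 0.          0.          0.          1.        ]]
side [[508.44474505   0.         325.33244625]
 [  0.         508.44474505 201.08301481]
 [  0.           0.           1.        ]] [[ 0.43209966 -0.78160719  0.44986673 -0.01109153]
 [-0.90182303 -0.37574682  0.21337654 -0.3092924 ]
 [ 0.00225936 -0.49790011 -0.86723144  1.17060702]
 [ 0.          0.          0.          1.        ]]
```

View pics/top0.png

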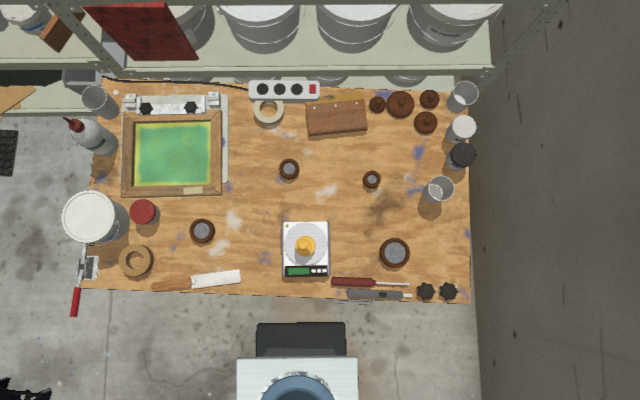

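View pics/side0.png

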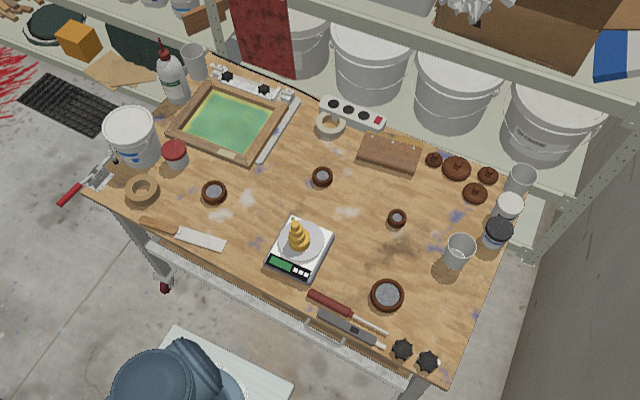

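```bash
cat > h.py <<'E'
from bench import ctrl
import cv2,numpy as np
from scipy.spatial.transform import Rotation as R
def cast(c,uv,z):
    K,E=c["K"],c["extrinsics"]
    r=E[:3,:3]@np.linalg.inv(K)@np.array([uv[0],uv[1],1.]); o=E[:3,3]
    return o+r*(z-o[2])/r[2]
def proj(c,P):
    E=c["E"] if "E" in c else c["extrinsics"]
    p=c["K"]@(E[:3,:3].T@(np.asarray(P)-E[:3,3])); return p[:2]/p[2]
def totool(dp,o=None):
    o=o or ctrl.get_obs(); return R.from_quat(o["eef_rot"]).inv().apply(dp)
E
python3 - <<'E'
from h import *
seeds={"top":{"w?a":(289,170),"w?b":(372,180),"w?c":(202,231),"w500":(394,252)},"side":{"w?a":(321,177),"w?b":(397,218),"w?c":(214,192),"w500":(387,295)}}
for n in seeds:
    im=cv2.imread(f"pics/{n}0.png"); c=ctrl.calibration(n)
    hsv=cv2.cvtColor(im,cv2.COLOR_BGR2HSV)
    for k,(u,v) in seeds[n].items():
        x0,y0=u-22,v-22
        g=im[y0:y0+44,x0:x0+44].astype(int); h=hsv[y0:y0+44,x0:x0+44]
        felt=((g.max(2)-g.min(2)<30)&(g.max(2)>60)&(g.max(2)<170)).astype(np.uint8)
        brown=((g[...,2]<115)).astype(np.uint8)
        for nm,m,z in(("felt",felt,.020),("dark",brown,.018)):
            cn,lab,st,ce=cv2.connectedComponentsWithStats(m)
            ds=[np.hypot(*(ce[i]-22))+ (99 if st[i,4]<25 else 0) for i in range(1,cn)]
            i=1+int(np.argmin(ds)); cc,_=cv2.findContours((lab==i).astype(np.uint8),0,2)
            e=cv2.minAreaRect(max(cc,key=len)); uv=(e[0][0]+x0,e[0][1]+y0)
            print(n,k,nm,np.round(uv,1),np.round(e[1],1),np.round(cast(c,uv,z),4))
    y=((hsv[...,0]>15)&(hsv[...,0]<32)&(hsv[...,1]>150)&(hsv[...,2]>120)).astype(np.uint8)
    u,v=(305,245) if n=="top" else (298,238)
    y[:v-30]=0;y[v+30:]=0;y[:,:u-30]=0;y[:,u+30:]=0
    print(n,"brass",cv2.boundingRect(y), y.sum())
    crop=im[v-60:v+60,u-80:u+80]; cv2.imwrite(f"pics/{n}crop.png",cv2.resize(crop,None,fx=5,fy=5,interpolation=cv2.INTER_CUBIC))
E
```

```text
top w?a felt [289. 168.] [12. 12.] [0.6578 0.0164 0.02  ]
top w?a dark [288.5 170. ] [22. 19.] [0.6526 0.0179 0.018 ]
top w?b felt [371.8 178.8] [9.2 8.5] [ 0.6249 -0.2114  0.02  ]
top w?b dark [371.  179.5] [17. 16.] [ 0.6232 -0.2096  0.018 ]
top w?c felt [201.3 229.8] [15.6 16.3] [0.4897 0.2543 0.02  ]
top w?c dark [202. 231.] [24. 24.] [0.4865 0.2526 0.018 ]
top w500 felt [394.5 252.5] [21. 21.] [ 0.422 -0.266  0.02 ]
top w500 dark [394.  252.5] [29. 30.] [ 0.4221 -0.265   0.018 ]
top brass (296, 236, 19, 20) 278
side w?a felt [322. 175.] [10. 12.] [0.6548 0.0168 0.02  ]
side w?a dark [321. 177.] [20. 22.] [0.6491 0.017  0.018 ]
side w?b felt [396.5 217. ] [8. 9.] [ 0.6224 -0.211   0.02  ]
side w?b dark [396.3 218.8] [18.4 19.1] [ 0.6185 -0.2121  0.018 ]
side w?c felt [213.  190.5] [13. 16.] [0.4864 0.2549 0.02  ]
side w?c dark [213.5 193. ] [24. 25.] [0.4812 0.2507 0.018 ]
side w500 felt [387.  294.5] [23. 24.] [ 0.4195 -0.2673  0.02  ]
side w500 dark [386.4 295.7] [33.5 34. ] [ 0.4169 -0.2671  0.018 ]
side brass (289, 221, 20, 30) 102
```

View pics/topcrop.png

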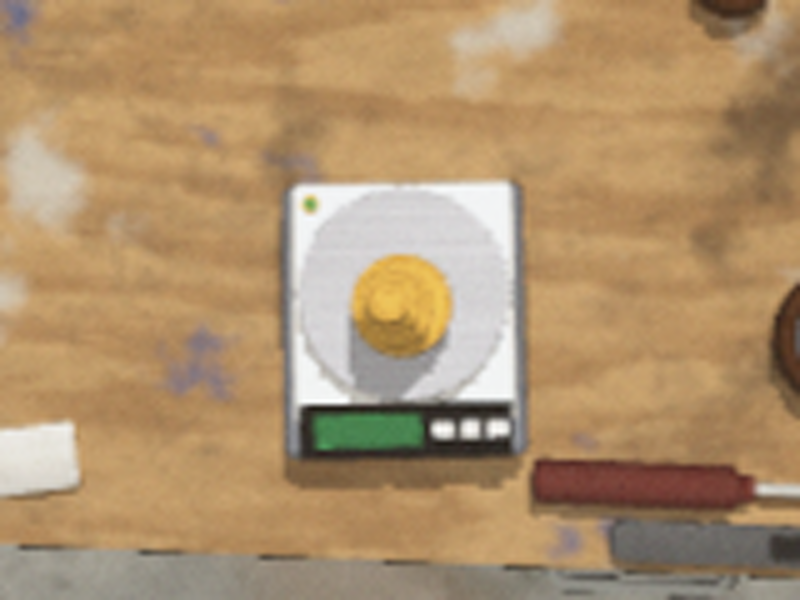

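View pics/sidecrop.png

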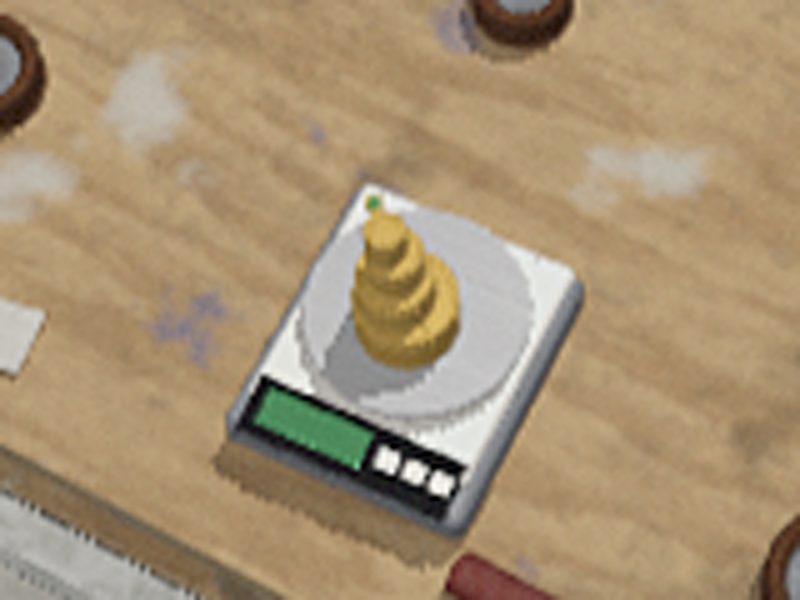

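Run:
```python
from h import *
c=ctrl.calibration("top"); s=ctrl.calibration("side")
print("w50top",cast(c,(302.2,245.6),.150),cast(s,(295.6,223.6),.150))
im=[(402,305)]
print("w500top",cast(c,(225+402/5,185+305/5),.082), "pan",cast(c,(225+406/5,185+297/5),.052))
```

```text
w50top [ 0.43629975 -0.01940543  0.15      ] [ 0.43641783 -0.02302151  0.15      ]
w500top [ 0.43900806 -0.02681446  0.082     ] pan [ 0.44482538 -0.02883561  0.052     ]
```

Emit:
play_rows(deltas=[{"tx":-0.0214,"ty":-0.0244,"tz":-0.0015,"az":-0.05},{"tx":-0.0428,"ty":-0.0488,"tz":-0.003,"az":-0.1},{"tx":-0.0642,"ty":-0.0732,"tz":-0.0045,"az":-0.15},{"tx":-0.0856,"ty":-0.0976,"tz":-0.006,"az":-0.2},{"tx":-0.107,"ty":-0.122,"tz":-0.0075,"az":-0.248}])

```text
schema error: expected keys tx, ty, tz, ax, ay, az, hand
```

Emit:
play_rows(deltas=[{"tx":-0.0147,"ty":-0.0289,"tz":-0.0015},{"tx":-0.0294,"ty":-0.0578,"tz":-0.003},{"tx":-0.0441,"ty":-0.0867,"tz":-0.0045},{"tx":-0.0588,"ty":-0.1156,"tz":-0.006},{"tx":-0.0735,"ty":-0.1445,"tz":-0.0075}])

```text
schema error: expected keys tx, ty, tz, ax, ay, az, hand
```

Emit:
play_rows(deltas=[{"tx":-0.0147,"ty":-0.0289,"tz":-0.0015},{"tx":-0.0294,"ty":-0.0578,"tz":-0.003},{"tx":-0.0441,"ty":-0.0867,"tz":-0.0045},{"tx":-0.0588,"ty":-0.1156,"tz":-0.006},{"tx":-0.0735,"ty":-0.1445,"tz":-0.0075}])

```text
schema error: expected keys tx, ty, tz, ax, ay, az, hand
```

Emit:
play_rows(deltas=[{"tx":-0.0147,"ty":-0.0289,"tz":-0.0015},{"tx":-0.0294,"ty":-0.0578,"tz":-0.003},{"tx":-0.0441,"ty":-0.0867,"tz":-0.0045},{"tx":-0.0735,"ty":-0.1445,"tz":-0.0075},{"tx":-0.0735,"ty":-0.1445,"tz":-0.0075}])

```text
schema error: expected keys tx, ty, tz, ax, ay, az, hand
```

Run:
```python
from h import *
o=ctrl.get_obs(); print(o["clock"],o["eef_pos"],o["eef_rot"],o["q"],o["wrist_force"])
c=ctrl.calibration("wrist");p,d=ctrl.camera("wrist"); cv2.imwrite("pics/w1.png",p); np.save("pics/w1.npy",d)
print(c["K"],c["extrinsics"]); print(proj(c,[.436,-.021,.15]))
```

```text
0.1 [0.14138947 0.55674635 0.23043361] [ 1.24097530e-01  9.92269587e-01 -9.06451275e-04 -2.17761650e-04] [1.21167358e+00 3.78040372e-01 7.97803056e-02 1.27440074e+00
 1.98213203e-06 1.46051025e+00] [0.48181136 0.70034115 0.30767052]
[[287.86718321   0.         312.8320372 ]
 [  0.         287.86718321 204.17954195]
 [  0.           0.           1.        ]] [[ 0.24565045  0.93672493  0.24940381  0.07840571]
 [ 0.96935776 -0.23706838 -0.06437475  0.57316904]
 [-0.00117567  0.25757521 -0.96625754  0.37344777]
 [ 0.          0.          0.          1.        ]]
[-96.19883401 554.86871905]
```

View pics/w1.png

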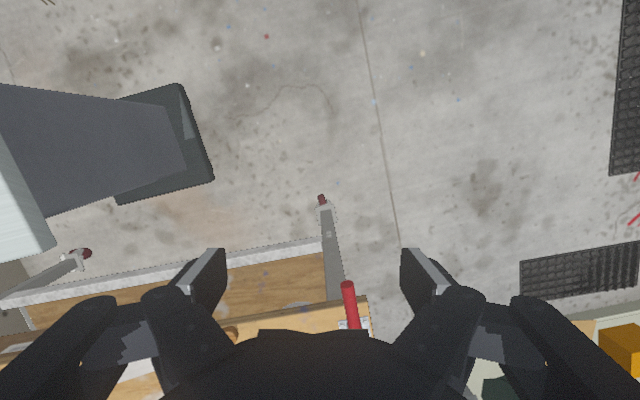

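The moves were refused because every key must be given. The wrist picture shows the floor and table corner, with the two fingertips at about (210,255) and (415,255). I'll resend with full rows.

Emit:
play_rows(deltas=[{"tx":-0.0214,"ty":-0.0244,"tz":-0.0015,"ax":0,"ay":0,"az":-0.05,"hand":0},{"tx":-0.0428,"ty":-0.0488,"tz":-0.003,"ax":0,"ay":0,"az":-0.1,"hand":0},{"tx":-0.0642,"ty":-0.0732,"tz":-0.0045,"ax":0,"ay":0,"az":-0.15,"hand":0},{"tx":-0.0856,"ty":-0.0976,"tz":-0.006,"ax":0,"ay":0,"az":-0.2,"hand":0},{"tx":-0.107,"ty":-0.122,"tz":-0.0075,"ax":0,"ay":0,"az":-0.248,"hand":0}])

```text
clock: 0.57
eef_pos: [0.2154, 0.4112, 0.2385]
eef_rot: [-0.001, 1.0, -0.0, -0.0]
wrist_force: [0.8, -0.3, 0.8]
grip_width: 0.0853
gripper_force: 0.0
```

Emit:
play_rows(deltas=[{"tx":-0.0147,"ty":-0.0289,"tz":-0.0015,"ax":0,"ay":0,"az":0,"hand":0},{"tx":-0.0294,"ty":-0.0578,"tz":-0.003,"ax":0,"ay":0,"az":0,"hand":0},{"tx":-0.0441,"ty":-0.0867,"tz":-0.0045,"ax":0,"ay":0,"az":0,"hand":0},{"tx":-0.0588,"ty":-0.1156,"tz":-0.006,"ax":0,"ay":0,"az":0,"hand":0},{"tx":-0.0735,"ty":-0.1445,"tz":-0.0075,"ax":0,"ay":0,"az":0,"hand":0}])

```text
clock: 0.98
eef_pos: [0.2888, 0.2666, 0.2462]
eef_rot: [0.0, 1.0, -0.0, -0.0]
wrist_force: [1.0, 0.4, 0.2]
grip_width: 0.0856
gripper_force: 0.0
```

Emit:
play_rows(deltas=[{"tx":-0.0147,"ty":-0.0289,"tz":-0.0015,"ax":0,"ay":0,"az":0,"hand":0},{"tx":-0.0294,"ty":-0.0578,"tz":-0.003,"ax":0,"ay":0,"az":0,"hand":0},{"tx":-0.0441,"ty":-0.0867,"tz":-0.0045,"ax":0,"ay":0,"az":0,"hand":0},{"tx":-0.0588,"ty":-0.1156,"tz":-0.006,"ax":0,"ay":0,"az":0,"hand":0},{"tx":-0.0735,"ty":-0.1445,"tz":-0.0075,"ax":0,"ay":0,"az":0,"hand":0}])

```text
clock: 1.4
eef_pos: [0.3622, 0.1221, 0.2538]
eef_rot: [0.0, 1.0, 0.0, -0.0]
wrist_force: [-0.8, 1.3, 0.4]
grip_width: 0.0851
gripper_force: 0.0
```

Emit:
play_rows(deltas=[{"tx":-0.0147,"ty":-0.0289,"tz":-0.0015,"ax":0,"ay":0,"az":0,"hand":0},{"tx":-0.0294,"ty":-0.0578,"tz":-0.003,"ax":0,"ay":0,"az":0,"hand":0},{"tx":-0.0441,"ty":-0.0867,"tz":-0.0045,"ax":0,"ay":0,"az":0,"hand":0},{"tx":-0.0588,"ty":-0.1156,"tz":-0.006,"ax":0,"ay":0,"az":0,"hand":0},{"tx":-0.0735,"ty":-0.1445,"tz":-0.0075,"ax":0,"ay":0,"az":0,"hand":0}])

```text
clock: 1.82
eef_pos: [0.4356, -0.0225, 0.2612]
eef_rot: [0.001, 1.0, 0.0, -0.0]
wrist_force: [1.0, 1.1, -1.3]
grip_width: 0.0856
gripper_force: 0.0
```

Run:
```python
from h import *
o=ctrl.get_obs(); print(o["clock"],o["eef_pos"],o["eef_rot"],o["q"],o["wrist_force"])
c=ctrl.calibration("wrist");p,d=ctrl.camera("wrist"); cv2.imwrite("pics/w2.png",p); np.save("pics/w2.npy",d)
print(c["extrinsics"]); print(proj(c,[.436,-.021,.15]),d[250:300:10,310])
```

```text
1.8167 [ 0.43562433 -0.0225109   0.26119369] [ 5.84509955e-04  9.99999812e-01  1.60092799e-04 -9.09388302e-05] [-1.97458815e-01  8.83879714e-02 -2.16177389e-01  1.26647196e+00
  2.78424323e-04 -1.96289828e-01] [ 0.9831542   1.07609823 -1.27424653]
[[ 6.27318617e-04  9.66213750e-01  2.57741336e-01  3.70562159e-01]
 [ 9.99999113e-01 -9.08920248e-04  9.73430124e-04 -2.24168378e-02]
 [ 1.17480789e-03  2.57740497e-01 -9.66213463e-01  4.04191453e-01]
 [ 0.00000000e+00  0.00000000e+00  0.00000000e+00  1.00000000e+00]]
[314.10346768 201.66820676] [0.43600023 0.44115806 0.44567636 0.45007226 0.45311335]
```

View pics/w2.png

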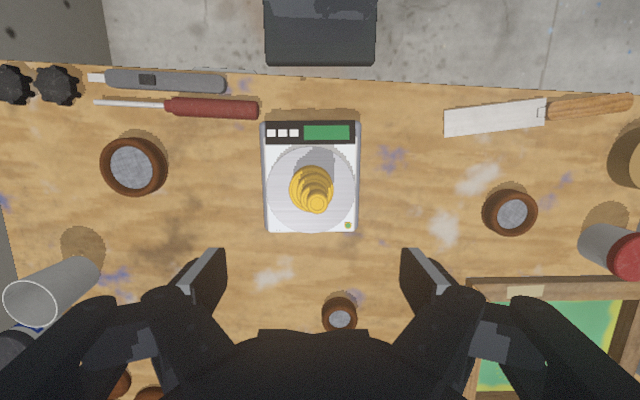

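The stack's top disc is at about (317,204). The 500 well is at (133,165), the 200 well at (513,212) and the 100 well at (341,317).

```bash
cat >> h.py <<'E'
def pts(c,d):
    v,u=np.mgrid[:400,:640]; K,E=c["K"],c["extrinsics"]
    P=np.stack([(u-K[0,2])/K[0,0]*d,(v-K[1,2])/K[1,1]*d,d],-1)@E[:3,:3].T+E[:3,3]
    return P
def disc(c,p,d,z,near,r):
    """centre of the flat top at height z near a point: contour circle cast on the plane"""
    P=pts(c,d); m=(abs(P[...,2]-z)<.005)&(np.hypot(P[...,0]-near[0],P[...,1]-near[1])<r)&(d>0)
    m&=(p[...,2].astype(int)-p[...,0]>50)
    q=P[m]; cc,_=cv2.findContours(m.astype(np.uint8),0,2); k=max(cc,key=len)
    b=np.array([cast(c,x[0],z)[:2] for x in k]); 
    (x,y),rad=cv2.minEnclosingCircle(b.astype(np.float32)*1000)
    return np.round([x/1000,y/1000,rad/1000],4), np.round(q.mean(0),4), len(q)
def felt(c,p,xy,r):
    """felt disc centre at z=.017"""
    u0=np.round(proj(c,[*xy,.017])).astype(int); g=p.astype(int)
    f=((g.max(2)-g.min(2)<35)&(g.max(2)>70)).astype(np.uint8)
    f=cv2.morphologyEx(f,cv2.MORPH_OPEN,np.ones((3,3)))
    n,l,s,ce=cv2.connectedComponentsWithStats(f)
    i=1+int(np.argmin([np.hypot(*(ce[j]-u0))+(99 if s[j,4]<30 else 0) for j in range(1,n)]))
    cc,_=cv2.findContours((l==i).astype(np.uint8),0,2); k=max(cc,key=len)
    b=np.array([cast(c,x[0],.018)[:2] for x in k])*1000
    (x,y),rad=cv2.minEnclosingCircle(b.astype(np.float32))
    return np.round([x/1000,y/1000,rad/1000],4), s[i].tolist()
def look():
    o=ctrl.get_obs();c=ctrl.calibration("wrist");p,d=ctrl.camera("wrist");return o,c,p,d
STK=[(.150,.010),(.128,.014),(.106,.019),(.082,.026)]
E
python3 - <<'E'
from h import *
p=cv2.imread("pics/w2.png");d=np.load("pics/w2.npy");c=ctrl.calibration("wrist")
for z,r in STK:
    try: print(z,disc(c,p,d,z,(.436,-.022),.05))
    except Exception as e: print(e)
for n,xy in dict(w100=(.656,.0165),w200=(.488,.2545),w500=(.421,-.266)).items(): print(n,felt(c,p,xy,0))
P=pts(c,d); print(P[204,317],P[165,133],P[212,513],P[200,420])
E
```

```text
0.15 (array([ 0.4408, -0.0242,  0.0102]), array([ 0.4407, -0.0241,  0.15  ]), 370)
0.128 (array([ 0.4423, -0.0273,  0.0141]), array([ 0.4382, -0.0317,  0.1279]), 218)
0.106 (array([ 0.441 , -0.0268,  0.019 ]), array([ 0.4331, -0.0266,  0.1061]), 368)
0.082 (array([ 0.4432, -0.0301,  0.0258]), array([ 0.436 , -0.0372,  0.0822]), 459)
w100 (array([0.6625, 0.0124, 0.0171]), [329, 310, 22, 18, 317])
w200 (array([0.4923, 0.2497, 0.0221]), [497, 199, 31, 30, 715])
w500 (array([ 0.4252, -0.2722,  0.0294]), [110, 146, 43, 43, 1452])
[ 0.44183258 -0.02357997  0.1497484 ] [ 0.4219328  -0.26859389  0.01910858] [0.49031422 0.25225001 0.01667321] [0.47649062 0.12656323 0.00087688]
```

Emit:
play_rows(deltas=[{"tx":-0.001,"ty":0,"tz":0.012,"ax":0,"ay":0,"az":0,"hand":0.4},{"tx":-0.002,"ty":-0.001,"tz":0.025,"ax":0,"ay":0,"az":0,"hand":0.4},{"tx":-0.004,"ty":-0.001,"tz":0.04,"ax":0,"ay":0,"az":0,"hand":0.4},{"tx":-0.005,"ty":-0.0015,"tz":0.055,"ax":0,"ay":0,"az":0,"hand":0.4},{"tx":-0.005,"ty":-0.0015,"tz":0.055,"ax":0,"ay":0,"az":0,"hand":0.4}], grip_force=20)

```text
clock: 2.28
eef_pos: [0.4384, -0.022, 0.2034]
eef_rot: [0.001, 1.0, 0.001, -0.003]
wrist_force: [-0.1, -0.2, 0.1]
grip_width: 0.051
gripper_force: 0.0
```

Run:
```python
from h import *
o,c,p,d=look(); print(o["clock"],o["eef_pos"],o["grip_width"])
for z,r in STK: print(z,disc(c,p,d,z,(.4408,-.0242),.05))
cv2.imwrite("pics/w3.png",p)
```

```text
2.2833 [ 0.43835201 -0.02200059  0.20344783] 0.050981344201360204
0.15 (array([ 0.437 , -0.0188,  0.0101]), array([ 0.437 , -0.0188,  0.1499]), 586)
0.128 (array([ 0.4383, -0.0219,  0.0142]), array([ 0.4339, -0.0259,  0.128 ]), 338)
0.106 (array([ 0.4372, -0.0214,  0.0191]), array([ 0.429 , -0.0211,  0.106 ]), 547)
0.082 (array([ 0.4395, -0.0246,  0.0258]), array([ 0.4308, -0.0317,  0.082 ]), 650)
```

View pics/w3.png

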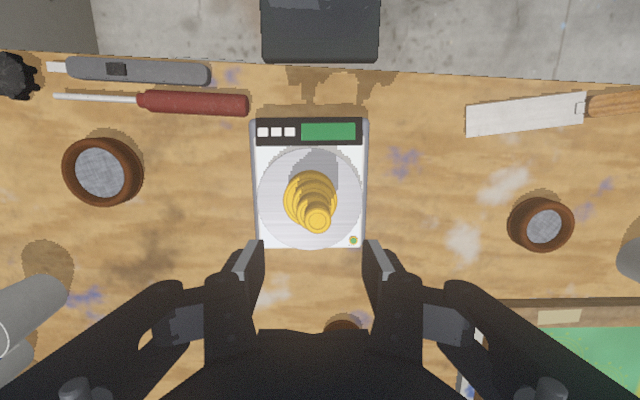

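Emit:
play_rows(deltas=[{"tx":0,"ty":0,"tz":0,"ax":0,"ay":0,"az":0,"hand":0.4},{"tx":0,"ty":0,"tz":0,"ax":0,"ay":0,"az":0,"hand":0.4},{"tx":0,"ty":0,"tz":0,"ax":0,"ay":0,"az":0,"hand":0.4},{"tx":0,"ty":0,"tz":0,"ax":0,"ay":0,"az":0,"hand":0.4},{"tx":0,"ty":0,"tz":0,"ax":0,"ay":0,"az":0,"hand":0.4}])

```text
clock: 2.75
eef_pos: [0.4408, -0.0225, 0.2069]
eef_rot: [0.0, 1.0, -0.0, 0.001]
wrist_force: [-0.5, 0.0, 0.4]
grip_width: 0.0512
gripper_force: 0.0
```

Run:
```python
from h import *
o,c,p,d=look(); print(o["clock"],o["eef_pos"],o["eef_rot"],o["dq"])
for z,r in STK: print(z,disc(c,p,d,z,(.4408,-.0242),.05))
for n,xy in dict(w200=(.488,.2545),w500=(.421,-.266)).items(): print(n,felt(c,p,xy,0))
```

```text
2.75 [ 0.44081547 -0.02247848  0.20690361] [ 3.74895935e-04  9.99999734e-01 -6.47577642e-05  6.22054103e-04] [ 1.17195756e-03  2.41435826e-03 -2.76182667e-03 -2.60455589e-04
 -6.09635726e-04 -2.61770466e-05]
0.15 (array([ 0.4369, -0.0188,  0.0102]), array([ 0.437 , -0.0188,  0.1499]), 578)
0.128 (array([ 0.4383, -0.0221,  0.014 ]), array([ 0.4339, -0.0263,  0.128 ]), 327)
0.106 (array([ 0.4369, -0.0214,  0.0192]), array([ 0.4292, -0.021 ,  0.106 ]), 539)
0.082 (array([ 0.4395, -0.0246,  0.0258]), array([ 0.431, -0.032,  0.082]), 628)
w200 (array([0.4877, 0.2567, 0.022 ]), [526, 206, 35, 34, 921])
w500 (array([ 0.4226, -0.2662,  0.0291]), [77, 144, 50, 50, 1931])
```

Emit:
play_rows(deltas=[{"tx":0.002,"ty":0.002,"tz":0.015,"ax":0,"ay":0,"az":0,"hand":0.4},{"tx":0.004,"ty":0.0037,"tz":0.035,"ax":0,"ay":0,"az":0,"hand":0.4},{"tx":0.004,"ty":0.0037,"tz":0.055,"ax":0,"ay":0,"az":0,"hand":0.4},{"tx":0.004,"ty":0.0037,"tz":0.067,"ax":0,"ay":0,"az":0,"hand":0.4},{"tx":0.004,"ty":0.0037,"tz":0.067,"ax":0,"ay":0,"az":0,"hand":0.4}])

```text
clock: 3.22
eef_pos: [0.4343, -0.0183, 0.137]
eef_rot: [0.0, 1.0, 0.0, -0.002]
wrist_force: [-0.9, 0.4, 0.1]
grip_width: 0.0516
gripper_force: 0.0
```

Emit:
play_rows(deltas=[{"tx":0,"ty":0,"tz":0,"ax":0,"ay":0,"az":0,"hand":0.5},{"tx":0,"ty":0,"tz":0,"ax":0,"ay":0,"az":0,"hand":0.6},{"tx":0,"ty":0,"tz":0,"ax":0,"ay":0,"az":0,"hand":0.65},{"tx":0,"ty":0,"tz":0,"ax":0,"ay":0,"az":0,"hand":0.7},{"tx":0,"ty":0,"tz":0,"ax":0,"ay":0,"az":0,"hand":0.74}])

```text
clock: 3.63
eef_pos: [0.4371, -0.0189, 0.1401]
eef_rot: [0.0, 1.0, -0.0, 0.001]
wrist_force: [-0.1, 0.4, -0.7]
grip_width: 0.0222
gripper_force: 0.0
```

Run:
```python
from h import *
o,c,p,d=look(); print(o["clock"],o["eef_pos"],o["grip_width"],o["gripper_force"])
for z,r in STK[:2]: print(z,disc(c,p,d,z,(.437,-.0188),.05))
cv2.imwrite("pics/w4.png",p[180:340,220:420].repeat(3,0).repeat(3,1))
```

```text
3.6333 [ 0.43710531 -0.01885756  0.14005769] 0.02217144897810642 0.0
0.15 (array([ 0.4366, -0.0183,  0.0108]), array([ 0.4367, -0.0187,  0.1498]), 1190)
0.128 (array([ 0.4375, -0.0216,  0.014 ]), array([ 0.4305, -0.0227,  0.128 ]), 492)
```

View pics/w4.png

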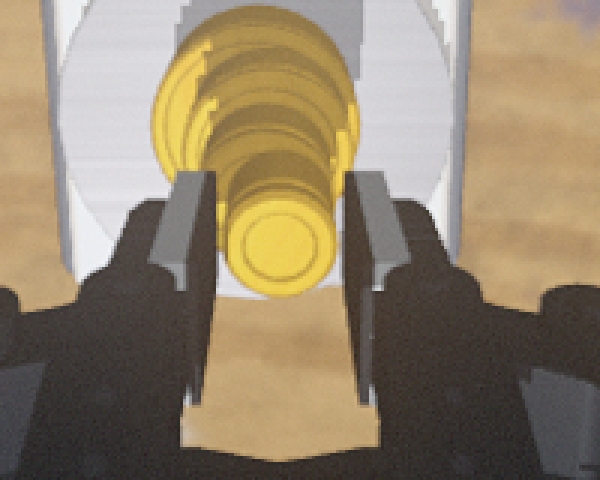

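The picture shows the 50 g top disc at crop (280,245), centred between the pads. Now I'll close and lift.

Emit:
play_rows(deltas=[{"tx":0,"ty":0,"tz":0.0015,"ax":0,"ay":0,"az":0,"hand":0.78},{"tx":0,"ty":0,"tz":0.0015,"ax":0,"ay":0,"az":0,"hand":0.85},{"tx":0,"ty":0,"tz":0.0015,"ax":0,"ay":0,"az":0,"hand":1},{"tx":0,"ty":0,"tz":0.0015,"ax":0,"ay":0,"az":0,"hand":1},{"tx":0,"ty":0,"tz":0.0015,"ax":0,"ay":0,"az":0,"hand":1}], grip_force=25)

```text
clock: 4.1
eef_pos: [0.4374, -0.0189, 0.1394]
eef_rot: [0.0, 1.0, -0.0, 0.001]
wrist_force: [-2.9, 0.1, 9.8]
grip_width: 0.0187
gripper_force: 24.1
```

Emit:
play_rows(deltas=[{"tx":0,"ty":0,"tz":0,"ax":0,"ay":0,"az":0,"hand":1},{"tx":0,"ty":0,"tz":-0.003,"ax":0,"ay":0,"az":0,"hand":1},{"tx":0,"ty":0,"tz":-0.009,"ax":0,"ay":0,"az":0,"hand":1},{"tx":0,"ty":0,"tz":-0.018,"ax":0,"ay":0,"az":0,"hand":1},{"tx":0,"ty":0,"tz":-0.03,"ax":0,"ay":0,"az":0,"hand":1}])

```text
clock: 4.52
eef_pos: [0.4357, -0.0186, 0.1679]
eef_rot: [0.0, 1.0, 0.0, -0.001]
wrist_force: [0.7, 0.1, -0.1]
grip_width: 0.0187
gripper_force: 24.4
```

Emit:
play_rows(deltas=[{"tx":-0.012,"ty":-0.012,"tz":-0.003,"ax":0,"ay":0,"az":0,"hand":1},{"tx":-0.03,"ty":-0.031,"tz":-0.005,"ax":0,"ay":0,"az":0,"hand":1},{"tx":-0.052,"ty":-0.053,"tz":-0.005,"ax":0,"ay":0,"az":0,"hand":1},{"tx":-0.077,"ty":-0.079,"tz":-0.005,"ax":0,"ay":0,"az":0,"hand":1},{"tx":-0.102,"ty":-0.105,"tz":-0.005,"ax":0,"ay":0,"az":0,"hand":1}])

```text
clock: 4.93
eef_pos: [0.5393, -0.1248, 0.1735]
eef_rot: [0.0, 1.0, -0.0, 0.0]
wrist_force: [1.1, 1.2, -0.2]
grip_width: 0.0181
gripper_force: 24.5
```

Emit:
play_rows(deltas=[{"tx":-0.025,"ty":-0.026,"tz":0.008,"ax":0,"ay":0,"az":0,"hand":1},{"tx":-0.048,"ty":-0.05,"tz":0.02,"ax":0,"ay":0,"az":0,"hand":1},{"tx":-0.068,"ty":-0.07,"tz":0.035,"ax":0,"ay":0,"az":0,"hand":1},{"tx":-0.08,"ty":-0.082,"tz":0.048,"ax":0,"ay":0,"az":0,"hand":1},{"tx":-0.085,"ty":-0.087,"tz":0.055,"ax":0,"ay":0,"az":0,"hand":1}])

```text
clock: 5.35
eef_pos: [0.6241, -0.2128, 0.1159]
eef_rot: [0.001, 1.0, 0.0, -0.001]
wrist_force: [0.2, 0.4, -0.9]
grip_width: 0.0186
gripper_force: 24.5
```

Emit:
play_rows(deltas=[{"tx":0,"ty":0,"tz":0,"ax":0,"ay":0,"az":0,"hand":1},{"tx":0,"ty":0,"tz":0,"ax":0,"ay":0,"az":0,"hand":1},{"tx":0,"ty":0,"tz":0,"ax":0,"ay":0,"az":0,"hand":1},{"tx":0,"ty":0,"tz":0,"ax":0,"ay":0,"az":0,"hand":1},{"tx":0,"ty":0,"tz":0,"ax":0,"ay":0,"az":0,"hand":1}])

```text
clock: 5.77
eef_pos: [0.6233, -0.2102, 0.1192]
eef_rot: [-0.0, 1.0, -0.0, 0.001]
wrist_force: [0.7, 0.0, -0.2]
grip_width: 0.0185
gripper_force: 24.5
```

Run:
```python
from h import *
o,c,p,d=look(); print(o["clock"],o["eef_pos"],o["eef_rot"],o["grip_width"],o["wrist_force"])
print(felt(c,p,(.6236,-.2112),0))
z=o["eef_pos"][2]+.0105
print(disc(c,p,d,z,o["eef_pos"],.03))
cv2.imwrite("pics/w5.png",p)
```

```text
5.7667 [ 0.62327474 -0.21018699  0.11920642] [-4.69589818e-05  9.99999743e-01 -2.21269035e-04  6.80353445e-04] 0.018485429615652794 [ 0.65860578  0.04479928 -0.17935718]
(array([ 0.6249, -0.2102,  0.0129]), [298, 192, 30, 28, 658])
(array([ 0.6229, -0.2097,  0.0107]), array([ 0.6231, -0.2099,  0.1294]), 1198)
```

View pics/w5.png

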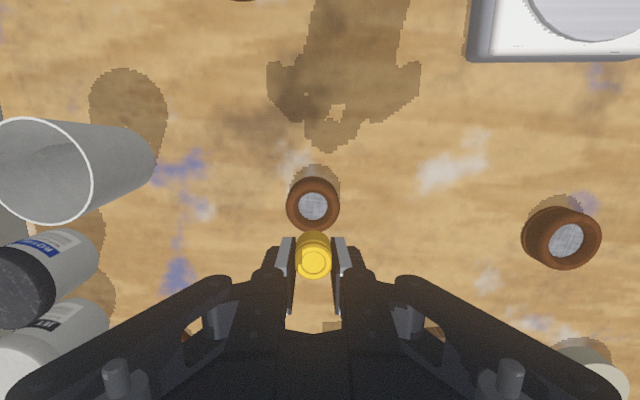

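Emit:
play_rows(deltas=[{"tx":-0.001,"ty":0,"tz":0.015,"ax":0,"ay":0,"az":0,"hand":1},{"tx":-0.0018,"ty":0,"tz":0.035,"ax":0,"ay":0,"az":0,"hand":1},{"tx":-0.0018,"ty":0,"tz":0.055,"ax":0,"ay":0,"az":0,"hand":1},{"tx":-0.0018,"ty":0,"tz":0.067,"ax":0,"ay":0,"az":0,"hand":1},{"tx":-0.0018,"ty":0,"tz":0.072,"ax":0,"ay":0,"az":0,"hand":1}])

```text
clock: 6.23
eef_pos: [0.6234, -0.2099, 0.0439]
eef_rot: [0.0, 1.0, 0.001, -0.002]
wrist_force: [-0.2, -0.4, -1.6]
grip_width: 0.0186
gripper_force: 24.5
```

Emit:
play_rows(deltas=[{"tx":0,"ty":0,"tz":0.003,"ax":0,"ay":0,"az":0,"hand":1},{"tx":0,"ty":0,"tz":0.006,"ax":0,"ay":0,"az":0,"hand":1},{"tx":0,"ty":0,"tz":0.009,"ax":0,"ay":0,"az":0,"hand":1},{"tx":0,"ty":0,"tz":0.012,"ax":0,"ay":0,"az":0,"hand":1},{"tx":0,"ty":0,"tz":0.015,"ax":0,"ay":0,"az":0,"hand":1}])

```text
clock: 6.65
eef_pos: [0.6257, -0.2111, 0.0314]
eef_rot: [0.0, 1.0, -0.0, 0.001]
wrist_force: [-0.5, -1.1, -0.1]
grip_width: 0.0188
gripper_force: 24.5
```

Emit:
play_rows(deltas=[{"tx":0,"ty":0,"tz":0.001,"ax":0,"ay":0,"az":0,"hand":1},{"tx":0,"ty":0,"tz":0.002,"ax":0,"ay":0,"az":0,"hand":1},{"tx":0,"ty":0,"tz":0.003,"ax":0,"ay":0,"az":0,"hand":1},{"tx":0,"ty":0,"tz":0.0035,"ax":0,"ay":0,"az":0,"hand":1},{"tx":0,"ty":0,"tz":0.0035,"ax":0,"ay":0,"az":0,"hand":1}])

```text
clock: 7.07
eef_pos: [0.6252, -0.2109, 0.0285]
eef_rot: [0.0, 1.0, -0.0, 0.0]
wrist_force: [-2.9, 1.3, 6.1]
grip_width: 0.0184
gripper_force: 25.0
```

Emit:
play_rows(deltas=[{"tx":0,"ty":0,"tz":-0.0005,"ax":0,"ay":0,"az":0,"hand":0.74},{"tx":0,"ty":0,"tz":-0.0005,"ax":0,"ay":0,"az":0,"hand":0.7},{"tx":0,"ty":0,"tz":-0.0005,"ax":0,"ay":0,"az":0,"hand":0.6},{"tx":0,"ty":0,"tz":-0.0005,"ax":0,"ay":0,"az":0,"hand":0.5},{"tx":0,"ty":0,"tz":-0.0005,"ax":0,"ay":0,"az":0,"hand":0.5}])

```text
clock: 7.48
eef_pos: [0.6251, -0.2109, 0.0276]
eef_rot: [0.0, 1.0, 0.0, -0.0]
wrist_force: [0.3, 0.6, -0.1]
grip_width: 0.0427
gripper_force: 0.0
```

Emit:
play_rows(deltas=[{"tx":0,"ty":0,"tz":-0.015,"ax":0,"ay":0,"az":0,"hand":0.5},{"tx":0,"ty":0,"tz":-0.035,"ax":0,"ay":0,"az":0,"hand":0.5},{"tx":0,"ty":0,"tz":-0.06,"ax":0,"ay":0,"az":0,"hand":0.4},{"tx":0,"ty":0,"tz":-0.09,"ax":0,"ay":0,"az":0,"hand":0.4},{"tx":0,"ty":0,"tz":-0.12,"ax":0,"ay":0,"az":0,"hand":0.4}])

```text
clock: 7.9
eef_pos: [0.6244, -0.2106, 0.1483]
eef_rot: [0.0, 1.0, 0.0, -0.001]
wrist_force: [-0.1, -0.8, 0.8]
grip_width: 0.0512
gripper_force: 0.0
```

Run:
```python
from h import *
o,c,p,d=look(); print(o["clock"],o["eef_pos"],o["grip_width"])
print(disc(c,p,d,.039,(.6249,-.2102),.04)); print(felt(c,p,(.657,.0165),0))
```

```text
7.9 [ 0.62441235 -0.21061299  0.14828269] 0.05118067262192073
(array([ 0.6254, -0.2107,  0.0103]), array([ 0.6253, -0.2108,  0.0389]), 380)
(array([0.6571, 0.0189, 0.0169]), [526, 213, 32, 31, 771])
```

Emit:
play_rows(deltas=[{"tx":0.012,"ty":0.012,"tz":-0.01,"ax":0,"ay":0,"az":0,"hand":0.4},{"tx":0.034,"ty":0.034,"tz":-0.02,"ax":0,"ay":0,"az":0,"hand":0.4},{"tx":0.058,"ty":0.059,"tz":-0.03,"ax":0,"ay":0,"az":0,"hand":0.4},{"tx":0.083,"ty":0.084,"tz":-0.037,"ax":0,"ay":0,"az":0,"hand":0.4},{"tx":0.108,"ty":0.11,"tz":-0.037,"ax":0,"ay":0,"az":0,"hand":0.4}])

```text
clock: 8.37
eef_pos: [0.5171, -0.1004, 0.1861]
eef_rot: [0.001, 1.0, -0.0, 0.002]
wrist_force: [0.9, 0.5, 0.4]
grip_width: 0.0514
gripper_force: 0.0
```

Emit:
play_rows(deltas=[{"tx":0.025,"ty":0.025,"tz":0,"ax":0,"ay":0,"az":0,"hand":0.4},{"tx":0.048,"ty":0.048,"tz":0,"ax":0,"ay":0,"az":0,"hand":0.4},{"tx":0.066,"ty":0.067,"tz":0,"ax":0,"ay":0,"az":0,"hand":0.4},{"tx":0.076,"ty":0.077,"tz":0,"ax":0,"ay":0,"az":0,"hand":0.4},{"tx":0.079,"ty":0.08,"tz":0,"ax":0,"ay":0,"az":0,"hand":0.4}])

```text
clock: 8.78
eef_pos: [0.4365, -0.0194, 0.1848]
eef_rot: [-0.001, 1.0, 0.0, -0.0]
wrist_force: [0.3, 0.2, 0.6]
grip_width: 0.0513
gripper_force: 0.0
```

Emit:
play_rows(deltas=[{"tx":0,"ty":0,"tz":0,"ax":0,"ay":0,"az":0,"hand":0.4},{"tx":0,"ty":0,"tz":0,"ax":0,"ay":0,"az":0,"hand":0.4},{"tx":0,"ty":0,"tz":0,"ax":0,"ay":0,"az":0,"hand":0.4},{"tx":0,"ty":0,"tz":0,"ax":0,"ay":0,"az":0,"hand":0.4},{"tx":0,"ty":0,"tz":0,"ax":0,"ay":0,"az":0,"hand":0.4}])

```text
clock: 9.2
eef_pos: [0.439, -0.0215, 0.1847]
eef_rot: [0.001, 1.0, -0.0, 0.0]
wrist_force: [0.4, -0.4, -0.9]
grip_width: 0.0511
gripper_force: 0.0
```

Run:
```python
from h import *
o,c,p,d=look(); print(o["clock"],o["eef_pos"],o["eef_rot"])
for z,r in STK[1:]: print(z,disc(c,p,d,z,(.438,-.022),.05))
```

```text
9.2 [ 0.43903868 -0.02147297  0.18468516] [ 9.45356041e-04  9.99999548e-01 -3.87211537e-05  9.60636212e-05]
0.128 (array([ 0.4383, -0.0215,  0.0142]), array([ 0.4384, -0.0216,  0.1278]), 1104)
0.106 (array([ 0.4369, -0.0214,  0.0191]), array([ 0.4289, -0.021 ,  0.1061]), 638)
0.082 (array([ 0.4395, -0.0246,  0.0258]), array([ 0.4301, -0.0317,  0.0821]), 723)
```

Emit:
play_rows(deltas=[{"tx":0.0007,"ty":0,"tz":0.015,"ax":0,"ay":0,"az":0,"hand":0.4},{"tx":0.0007,"ty":0,"tz":0.035,"ax":0,"ay":0,"az":0,"hand":0.4},{"tx":0.0007,"ty":0,"tz":0.053,"ax":0,"ay":0,"az":0,"hand":0.4},{"tx":0.0007,"ty":0,"tz":0.063,"ax":0,"ay":0,"az":0,"hand":0.45},{"tx":0.0007,"ty":0,"tz":0.068,"ax":0,"ay":0,"az":0,"hand":0.5}])

```text
clock: 9.67
eef_pos: [0.4365, -0.0207, 0.1151]
eef_rot: [0.001, 1.0, 0.0, -0.001]
wrist_force: [-0.3, -0.7, 0.2]
grip_width: 0.0426
gripper_force: 0.0
```

Emit:
play_rows(deltas=[{"tx":0,"ty":0,"tz":0,"ax":0,"ay":0,"az":0,"hand":0.54},{"tx":0,"ty":0,"tz":0,"ax":0,"ay":0,"az":0,"hand":0.58},{"tx":0,"ty":0,"tz":0,"ax":0,"ay":0,"az":0,"hand":0.6},{"tx":0,"ty":0,"tz":0,"ax":0,"ay":0,"az":0,"hand":0.62},{"tx":0,"ty":0,"tz":0,"ax":0,"ay":0,"az":0,"hand":0.64}])

```text
clock: 10.08
eef_pos: [0.4383, -0.0209, 0.1175]
eef_rot: [0.0, 1.0, -0.0, 0.001]
wrist_force: [-0.3, -0.7, -1.0]
grip_width: 0.0306
gripper_force: 0.0
```

Emit:
play_rows(deltas=[{"tx":0,"ty":0,"tz":0,"ax":0,"ay":0,"az":0,"hand":0.66},{"tx":0,"ty":0,"tz":0,"ax":0,"ay":0,"az":0,"hand":0.7},{"tx":0,"ty":0,"tz":0,"ax":0,"ay":0,"az":0,"hand":0.8},{"tx":0,"ty":0,"tz":0,"ax":0,"ay":0,"az":0,"hand":1},{"tx":0,"ty":0,"tz":0,"ax":0,"ay":0,"az":0,"hand":1}])

```text
clock: 10.5
eef_pos: [0.4382, -0.021, 0.1175]
eef_rot: [0.0, 1.0, -0.0, 0.001]
wrist_force: [-0.5, -0.3, 5.3]
grip_width: 0.0264
gripper_force: 24.4
```

Emit:
play_rows(deltas=[{"tx":0,"ty":0,"tz":-0.001,"ax":0,"ay":0,"az":0,"hand":1},{"tx":0,"ty":0,"tz":-0.004,"ax":0,"ay":0,"az":0,"hand":1},{"tx":0,"ty":0,"tz":-0.01,"ax":0,"ay":0,"az":0,"hand":1},{"tx":0,"ty":0,"tz":-0.02,"ax":0,"ay":0,"az":0,"hand":1},{"tx":0,"ty":0,"tz":-0.035,"ax":0,"ay":0,"az":0,"hand":1}])

```text
clock: 10.92
eef_pos: [0.4362, -0.0204, 0.1513]
eef_rot: [0.0, 1.0, 0.0, -0.002]
wrist_force: [-0.3, 0.8, -1.1]
grip_width: 0.0266
gripper_force: 24.7
```

Emit:
play_rows(deltas=[{"tx":-0.012,"ty":0.002,"tz":-0.008,"ax":0,"ay":0,"az":0,"hand":1},{"tx":-0.034,"ty":0.006,"tz":-0.01,"ax":0,"ay":0,"az":0,"hand":1},{"tx":-0.064,"ty":0.012,"tz":-0.01,"ax":0,"ay":0,"az":0,"hand":1},{"tx":-0.096,"ty":0.018,"tz":-0.01,"ax":0,"ay":0,"az":0,"hand":1},{"tx":-0.126,"ty":0.023,"tz":-0.01,"ax":0,"ay":0,"az":0,"hand":1}])

```text
clock: 11.33
eef_pos: [0.5648, 0.0027, 0.1621]
eef_rot: [0.0, 1.0, 0.0, 0.0]
wrist_force: [-0.3, 0.8, -0.5]
grip_width: 0.0272
gripper_force: 24.7
```

Emit:
play_rows(deltas=[{"tx":-0.03,"ty":0.005,"tz":0.008,"ax":0,"ay":0,"az":0,"hand":1},{"tx":-0.055,"ty":0.01,"tz":0.018,"ax":0,"ay":0,"az":0,"hand":1},{"tx":-0.075,"ty":0.014,"tz":0.03,"ax":0,"ay":0,"az":0,"hand":1},{"tx":-0.088,"ty":0.016,"tz":0.04,"ax":0,"ay":0,"az":0,"hand":1},{"tx":-0.093,"ty":0.0165,"tz":0.045,"ax":0,"ay":0,"az":0,"hand":1}])

```text
clock: 11.75
eef_pos: [0.6574, 0.0191, 0.1148]
eef_rot: [0.0, 1.0, 0.0, -0.001]
wrist_force: [0.4, 0.2, -1.3]
grip_width: 0.0263
gripper_force: 24.7
```

Emit:
play_rows(deltas=[{"tx":0,"ty":0,"tz":0,"ax":0,"ay":0,"az":0,"hand":1},{"tx":0,"ty":0,"tz":0,"ax":0,"ay":0,"az":0,"hand":1},{"tx":0,"ty":0,"tz":0,"ax":0,"ay":0,"az":0,"hand":1},{"tx":0,"ty":0,"tz":0,"ax":0,"ay":0,"az":0,"hand":1},{"tx":0,"ty":0,"tz":0,"ax":0,"ay":0,"az":0,"hand":1}])

```text
clock: 12.17
eef_pos: [0.6563, 0.0184, 0.1179]
eef_rot: [0.001, 1.0, 0.0, 0.001]
wrist_force: [0.0, -0.0, -1.1]
grip_width: 0.0263
gripper_force: 24.7
```

```bash
cat > place.py <<'E'
from h import *
import sys
x,y=map(float,sys.argv[1:3])
o,c,p,d=look(); e=o["eef_pos"]; print(o["clock"],e,o["eef_rot"],o["grip_width"])
print(felt(c,p,(x,y),0)); print(disc(c,p,d,e[2]+float(sys.argv[3]),e,.035))
E
python3 place.py .6571 .0189 .0105
```

```text
12.1667 [0.65632851 0.01843074 0.11791043] [5.16426152e-04 9.99999711e-01 1.56326091e-05 5.57795615e-04] 0.026303568344516443
(array([0.6572, 0.0185, 0.017 ]), [294, 187, 38, 37, 1137])
(array([0.6565, 0.0198, 0.0152]), array([0.6564, 0.0187, 0.1281]), 2280)
```

Emit:
play_rows(deltas=[{"tx":-0.0008,"ty":0,"tz":0.015,"ax":0,"ay":0,"az":0,"hand":1},{"tx":-0.0008,"ty":0,"tz":0.035,"ax":0,"ay":0,"az":0,"hand":1},{"tx":-0.0008,"ty":0,"tz":0.055,"ax":0,"ay":0,"az":0,"hand":1},{"tx":-0.0008,"ty":0,"tz":0.067,"ax":0,"ay":0,"az":0,"hand":1},{"tx":-0.0008,"ty":0,"tz":0.072,"ax":0,"ay":0,"az":0,"hand":1}])

```text
clock: 12.63
eef_pos: [0.6555, 0.0186, 0.0428]
eef_rot: [0.0, 1.0, 0.0, -0.002]
wrist_force: [-1.4, 0.1, -1.0]
grip_width: 0.0265
gripper_force: 24.7
```

Emit:
play_rows(deltas=[{"tx":0,"ty":0,"tz":0.003,"ax":0,"ay":0,"az":0,"hand":1},{"tx":0,"ty":0,"tz":0.006,"ax":0,"ay":0,"az":0,"hand":1},{"tx":0,"ty":0,"tz":0.009,"ax":0,"ay":0,"az":0,"hand":1},{"tx":0,"ty":0,"tz":0.012,"ax":0,"ay":0,"az":0,"hand":1},{"tx":0,"ty":0,"tz":0.0145,"ax":0,"ay":0,"az":0,"hand":1}])

```text
clock: 13.05
eef_pos: [0.658, 0.0186, 0.0309]
eef_rot: [0.0, 1.0, -0.0, 0.001]
wrist_force: [0.2, 0.5, -1.8]
grip_width: 0.0269
gripper_force: 24.7
```

Emit:
play_rows(deltas=[{"tx":0,"ty":0,"tz":0.001,"ax":0,"ay":0,"az":0,"hand":1},{"tx":0,"ty":0,"tz":0.0015,"ax":0,"ay":0,"az":0,"hand":1},{"tx":0,"ty":0,"tz":0.002,"ax":0,"ay":0,"az":0,"hand":1},{"tx":0,"ty":0,"tz":0.0025,"ax":0,"ay":0,"az":0,"hand":1},{"tx":0,"ty":0,"tz":0.003,"ax":0,"ay":0,"az":0,"hand":1}])

```text
clock: 13.47
eef_pos: [0.6575, 0.0186, 0.0285]
eef_rot: [0.0, 1.0, -0.0, 0.0]
wrist_force: [-4.9, -0.4, 9.1]
grip_width: 0.0267
gripper_force: 25.4
```

Contact is at the seating height, so release and retreat.

Emit:
play_rows(deltas=[{"tx":0,"ty":0,"tz":-0.001,"ax":0,"ay":0,"az":0,"hand":0.68},{"tx":0,"ty":0,"tz":-0.001,"ax":0,"ay":0,"az":0,"hand":0.6},{"tx":0,"ty":0,"tz":-0.001,"ax":0,"ay":0,"az":0,"hand":0.5},{"tx":0,"ty":0,"tz":-0.001,"ax":0,"ay":0,"az":0,"hand":0.4},{"tx":0,"ty":0,"tz":-0.001,"ax":0,"ay":0,"az":0,"hand":0.4}])

```text
clock: 13.88
eef_pos: [0.6574, 0.0186, 0.0282]
eef_rot: [0.0, 1.0, 0.0, 0.0]
wrist_force: [1.5, 0.0, 0.3]
grip_width: 0.0516
gripper_force: 0.0
```

Emit:
play_rows(deltas=[{"tx":0,"ty":0,"tz":-0.015,"ax":0,"ay":0,"az":0,"hand":0.4},{"tx":0,"ty":0,"tz":-0.035,"ax":0,"ay":0,"az":0,"hand":0.3},{"tx":0,"ty":0,"tz":-0.06,"ax":0,"ay":0,"az":0,"hand":0.3},{"tx":0,"ty":0,"tz":-0.09,"ax":0,"ay":0,"az":0,"hand":0.3},{"tx":0,"ty":0,"tz":-0.12,"ax":0,"ay":0,"az":0,"hand":0.3}])

```text
clock: 14.3
eef_pos: [0.6567, 0.0186, 0.1488]
eef_rot: [0.0, 1.0, 0.0, -0.001]
wrist_force: [0.9, 0.4, 0.4]
grip_width: 0.0596
gripper_force: 0.0
```

Run:
```python
from h import *
o,c,p,d=look(); print(o["clock"],o["eef_pos"],o["grip_width"])
print(disc(c,p,d,.039,(.657,.0186),.04))
```

```text
14.3 [0.65667401 0.01861758 0.14883468] 0.059632075893762584
(array([0.658 , 0.0186, 0.0144]), array([0.6581, 0.0187, 0.0389]), 731)
```

Emit:
play_rows(deltas=[{"tx":0.012,"ty":-0.002,"tz":-0.005,"ax":0,"ay":0,"az":0,"hand":0.3},{"tx":0.036,"ty":-0.006,"tz":-0.01,"ax":0,"ay":0,"az":0,"hand":0.3},{"tx":0.066,"ty":-0.012,"tz":-0.015,"ax":0,"ay":0,"az":0,"hand":0.3},{"tx":0.096,"ty":-0.018,"tz":-0.015,"ax":0,"ay":0,"az":0,"hand":0.3},{"tx":0.126,"ty":-0.023,"tz":-0.015,"ax":0,"ay":0,"az":0,"hand":0.3}])

```text
clock: 14.77
eef_pos: [0.5305, -0.0046, 0.1634]
eef_rot: [0.0, 1.0, -0.0, 0.001]
wrist_force: [-0.0, 0.3, -0.2]
grip_width: 0.0595
gripper_force: 0.0
```

Emit:
play_rows(deltas=[{"tx":0.03,"ty":-0.005,"tz":0,"ax":0,"ay":0,"az":0,"hand":0.3},{"tx":0.058,"ty":-0.01,"tz":0,"ax":0,"ay":0,"az":0,"hand":0.3},{"tx":0.078,"ty":-0.014,"tz":0,"ax":0,"ay":0,"az":0,"hand":0.3},{"tx":0.09,"ty":-0.016,"tz":0,"ax":0,"ay":0,"az":0,"hand":0.3},{"tx":0.094,"ty":-0.017,"tz":0,"ax":0,"ay":0,"az":0,"hand":0.3}])

```text
clock: 15.18
eef_pos: [0.435, -0.0212, 0.1631]
eef_rot: [0.001, 1.0, 0.0, -0.001]
wrist_force: [-1.2, 0.2, 0.0]
grip_width: 0.0596
gripper_force: 0.0
```

Emit:
play_rows(deltas=[{"tx":0,"ty":0,"tz":0,"ax":0,"ay":0,"az":0,"hand":0.3},{"tx":0,"ty":0,"tz":0,"ax":0,"ay":0,"az":0,"hand":0.3},{"tx":0,"ty":0,"tz":0,"ax":0,"ay":0,"az":0,"hand":0.3},{"tx":0,"ty":0,"tz":0,"ax":0,"ay":0,"az":0,"hand":0.3},{"tx":0,"ty":0,"tz":0,"ax":0,"ay":0,"az":0,"hand":0.3}])

```text
clock: 15.6
eef_pos: [0.4382, -0.0212, 0.1632]
eef_rot: [0.0, 1.0, 0.0, 0.0]
wrist_force: [-0.5, 0.1, 0.1]
grip_width: 0.06
gripper_force: 0.0
```

Run:
```python
from h import *
o,c,p,d=look(); print(o["clock"],o["eef_pos"],o["eef_rot"])
for z,r in STK[2:]: print(z,disc(c,p,d,z,(.438,-.022),.05))
```

```text
15.6 [ 0.43815135 -0.02119965  0.16323366] [2.36596304e-04 9.99999957e-01 3.27181278e-05 1.69882329e-04]
0.106 (array([ 0.437 , -0.0215,  0.0193]), array([ 0.4369, -0.0214,  0.1058]), 2040)
0.082 (array([ 0.4393, -0.0249,  0.0259]), array([ 0.4301, -0.0317,  0.0821]), 864)
```

Emit:
play_rows(deltas=[{"tx":0.0011,"ty":0,"tz":0.015,"ax":0,"ay":0,"az":0,"hand":0.3},{"tx":0.0011,"ty":0,"tz":0.035,"ax":0,"ay":0,"az":0,"hand":0.3},{"tx":0.0011,"ty":0,"tz":0.054,"ax":0,"ay":0,"az":0,"hand":0.3},{"tx":0.0011,"ty":0,"tz":0.066,"ax":0,"ay":0,"az":0,"hand":0.35},{"tx":0.0011,"ty":0,"tz":0.071,"ax":0,"ay":0,"az":0,"hand":0.4}], grip_force=30)

```text
clock: 16.07
eef_pos: [0.435, -0.0209, 0.0904]
eef_rot: [0.0, 1.0, 0.0, -0.002]
wrist_force: [-1.0, 0.3, 1.2]
grip_width: 0.0514
gripper_force: 0.0
```

Emit:
play_rows(deltas=[{"tx":0,"ty":0,"tz":0,"ax":0,"ay":0,"az":0,"hand":0.43},{"tx":0,"ty":0,"tz":0,"ax":0,"ay":0,"az":0,"hand":0.46},{"tx":0,"ty":0,"tz":0,"ax":0,"ay":0,"az":0,"hand":0.48},{"tx":0,"ty":0,"tz":0,"ax":0,"ay":0,"az":0,"hand":0.5},{"tx":0,"ty":0,"tz":0,"ax":0,"ay":0,"az":0,"hand":0.52}])

```text
clock: 16.48
eef_pos: [0.437, -0.0214, 0.0931]
eef_rot: [0.0, 1.0, -0.0, 0.001]
wrist_force: [-0.4, -0.3, -0.5]
grip_width: 0.0408
gripper_force: 0.0
```

Emit:
play_rows(deltas=[{"tx":0,"ty":0,"tz":0,"ax":0,"ay":0,"az":0,"hand":0.54},{"tx":0,"ty":0,"tz":0,"ax":0,"ay":0,"az":0,"hand":0.58},{"tx":0,"ty":0,"tz":-0.0004,"ax":0,"ay":0,"az":0,"hand":0.7},{"tx":0,"ty":0,"tz":-0.0007,"ax":0,"ay":0,"az":0,"hand":1},{"tx":0,"ty":0,"tz":-0.001,"ax":0,"ay":0,"az":0,"hand":1}])

```text
clock: 16.9
eef_pos: [0.436, -0.0212, 0.0931]
eef_rot: [0.0, 1.0, 0.0, -0.0]
wrist_force: [0.1, 0.1, -1.5]
grip_width: 0.0368
gripper_force: 30.2
```

Emit:
play_rows(deltas=[{"tx":0,"ty":0,"tz":-0.001,"ax":0,"ay":0,"az":0,"hand":1},{"tx":0,"ty":0,"tz":-0.004,"ax":0,"ay":0,"az":0,"hand":1},{"tx":0,"ty":0,"tz":-0.01,"ax":0,"ay":0,"az":0,"hand":1},{"tx":0,"ty":0,"tz":-0.02,"ax":0,"ay":0,"az":0,"hand":1},{"tx":0,"ty":0,"tz":-0.035,"ax":0,"ay":0,"az":0,"hand":1}])

```text
clock: 17.32
eef_pos: [0.435, -0.021, 0.128]
eef_rot: [0.0, 1.0, 0.0, -0.001]
wrist_force: [0.4, 0.3, -2.1]
grip_width: 0.0366
gripper_force: 30.3
```

Emit:
play_rows(deltas=[{"tx":-0.003,"ty":0.014,"tz":-0.008,"ax":0,"ay":0,"az":0,"hand":1},{"tx":-0.008,"ty":0.044,"tz":-0.008,"ax":0,"ay":0,"az":0,"hand":1},{"tx":-0.014,"ty":0.08,"tz":-0.008,"ax":0,"ay":0,"az":0,"hand":1},{"tx":-0.021,"ty":0.116,"tz":-0.008,"ax":0,"ay":0,"az":0,"hand":1},{"tx":-0.028,"ty":0.152,"tz":-0.008,"ax":0,"ay":0,"az":0,"hand":1}])

```text
clock: 17.73
eef_pos: [0.4645, 0.1322, 0.1369]
eef_rot: [0.001, 1.0, 0.0, 0.0]
wrist_force: [1.0, -1.0, -1.8]
grip_width: 0.0365
gripper_force: 30.4
```

Emit:
play_rows(deltas=[{"tx":-0.007,"ty":0.036,"tz":0.002,"ax":0,"ay":0,"az":0,"hand":1},{"tx":-0.013,"ty":0.07,"tz":0.006,"ax":0,"ay":0,"az":0,"hand":1},{"tx":-0.018,"ty":0.098,"tz":0.01,"ax":0,"ay":0,"az":0,"hand":1},{"tx":-0.021,"ty":0.117,"tz":0.013,"ax":0,"ay":0,"az":0,"hand":1},{"tx":-0.023,"ty":0.126,"tz":0.015,"ax":0,"ay":0,"az":0,"hand":1}])

```text
clock: 18.15
eef_pos: [0.4875, 0.2594, 0.1213]
eef_rot: [-0.001, 1.0, 0.0, 0.0]
wrist_force: [1.0, -0.2, -1.8]
grip_width: 0.0365
gripper_force: 30.5
```

Emit:
play_rows(deltas=[{"tx":0,"ty":0,"tz":0,"ax":0,"ay":0,"az":0,"hand":1},{"tx":0,"ty":0,"tz":0,"ax":0,"ay":0,"az":0,"hand":1},{"tx":0,"ty":0,"tz":0,"ax":0,"ay":0,"az":0,"hand":1},{"tx":0,"ty":0,"tz":0,"ax":0,"ay":0,"az":0,"hand":1},{"tx":0,"ty":0,"tz":0,"ax":0,"ay":0,"az":0,"hand":1}])

```text
clock: 18.57
eef_pos: [0.4875, 0.2556, 0.1216]
eef_rot: [0.001, 1.0, -0.0, 0.0]
wrist_force: [-0.1, -0.8, -2.1]
grip_width: 0.0368
gripper_force: 30.5
```

```bash
python3 place.py .4877 .2567 .0125
```

```text
18.5667 [0.48747519 0.2555793  0.12161561] [ 1.24471868e-03  9.99999222e-01 -5.16102185e-05  5.95285912e-05] 0.03677534125605693
(array([0.4879, 0.2558, 0.0221]), [289, 180, 49, 40, 1577])
(array([0.4876, 0.2573, 0.0207]), array([0.4873, 0.2558, 0.1342]), 4316)
```

Emit:
play_rows(deltas=[{"tx":-0.0005,"ty":0,"tz":0.015,"ax":0,"ay":0,"az":0,"hand":1},{"tx":-0.0005,"ty":0,"tz":0.036,"ax":0,"ay":0,"az":0,"hand":1},{"tx":-0.0005,"ty":0,"tz":0.057,"ax":0,"ay":0,"az":0,"hand":1},{"tx":-0.0005,"ty":0,"tz":0.07,"ax":0,"ay":0,"az":0,"hand":1},{"tx":-0.0005,"ty":0,"tz":0.075,"ax":0,"ay":0,"az":0,"hand":1}])

```text
clock: 19.03
eef_pos: [0.4862, 0.2555, 0.0442]
eef_rot: [0.001, 1.0, -0.001, -0.002]
wrist_force: [-0.8, 0.4, -2.3]
grip_width: 0.0365
gripper_force: 30.5
```

Emit:
play_rows(deltas=[{"tx":0,"ty":0,"tz":0.003,"ax":0,"ay":0,"az":0,"hand":1},{"tx":0,"ty":0,"tz":0.006,"ax":0,"ay":0,"az":0,"hand":1},{"tx":0,"ty":0,"tz":0.009,"ax":0,"ay":0,"az":0,"hand":1},{"tx":0,"ty":0,"tz":0.012,"ax":0,"ay":0,"az":0,"hand":1},{"tx":0,"ty":0,"tz":0.015,"ax":0,"ay":0,"az":0,"hand":1}])

```text
clock: 19.45
eef_pos: [0.4886, 0.257, 0.0318]
eef_rot: [0.0, 1.0, 0.0, 0.001]
wrist_force: [-0.0, -0.1, -1.4]
grip_width: 0.0365
gripper_force: 30.5
```

Emit:
play_rows(deltas=[{"tx":0,"ty":0,"tz":0.001,"ax":0,"ay":0,"az":0,"hand":1},{"tx":0,"ty":0,"tz":0.0015,"ax":0,"ay":0,"az":0,"hand":1},{"tx":0,"ty":0,"tz":0.002,"ax":0,"ay":0,"az":0,"hand":1},{"tx":0,"ty":0,"tz":0.0025,"ax":0,"ay":0,"az":0,"hand":1},{"tx":0,"ty":0,"tz":0.003,"ax":0,"ay":0,"az":0,"hand":1}])

```text
clock: 19.87
eef_pos: [0.4881, 0.2568, 0.0284]
eef_rot: [0.0, 1.0, 0.0, 0.0]
wrist_force: [-0.3, -0.4, -1.6]
grip_width: 0.0363
gripper_force: 30.5
```

Not touching yet (still carrying about 2 N), so go slightly lower.

Emit:
play_rows(deltas=[{"tx":0,"ty":0,"tz":0.0003,"ax":0,"ay":0,"az":0,"hand":1},{"tx":0,"ty":0,"tz":0.0006,"ax":0,"ay":0,"az":0,"hand":1},{"tx":0,"ty":0,"tz":0.0009,"ax":0,"ay":0,"az":0,"hand":1},{"tx":0,"ty":0,"tz":0.001,"ax":0,"ay":0,"az":0,"hand":1},{"tx":0,"ty":0,"tz":0.001,"ax":0,"ay":0,"az":0,"hand":1}])

```text
clock: 20.28
eef_pos: [0.488, 0.2568, 0.0281]
eef_rot: [0.0, 1.0, 0.0, 0.0]
wrist_force: [-2.4, -0.4, 5.5]
grip_width: 0.0365
gripper_force: 31.1
```

Emit:
play_rows(deltas=[{"tx":0,"ty":0,"tz":-0.0005,"ax":0,"ay":0,"az":0,"hand":0.55},{"tx":0,"ty":0,"tz":-0.0005,"ax":0,"ay":0,"az":0,"hand":0.48},{"tx":0,"ty":0,"tz":-0.0005,"ax":0,"ay":0,"az":0,"hand":0.4},{"tx":0,"ty":0,"tz":-0.0005,"ax":0,"ay":0,"az":0,"hand":0.3},{"tx":0,"ty":0,"tz":-0.0005,"ax":0,"ay":0,"az":0,"hand":0.3}])

```text
clock: 20.7
eef_pos: [0.488, 0.2568, 0.0278]
eef_rot: [0.0, 1.0, 0.0, 0.0]
wrist_force: [0.4, -0.7, 0.1]
grip_width: 0.0595
gripper_force: 0.0
```

Emit:
play_rows(deltas=[{"tx":0,"ty":0,"tz":-0.015,"ax":0,"ay":0,"az":0,"hand":0.3},{"tx":0,"ty":0,"tz":-0.035,"ax":0,"ay":0,"az":0,"hand":0.2},{"tx":0,"ty":0,"tz":-0.06,"ax":0,"ay":0,"az":0,"hand":0.1},{"tx":0,"ty":0,"tz":-0.09,"ax":0,"ay":0,"az":0,"hand":0.1},{"tx":0,"ty":0,"tz":-0.12,"ax":0,"ay":0,"az":0,"hand":0.1}])

```text
clock: 21.12
eef_pos: [0.4873, 0.2565, 0.1485]
eef_rot: [0.0, 1.0, -0.0, -0.001]
wrist_force: [1.2, 0.0, 0.2]
grip_width: 0.0769
gripper_force: 0.0
```

Run:
```python
from h import *
o,c,p,d=look(); print(o["clock"],o["eef_pos"],o["grip_width"])
print(disc(c,p,d,.041,(.488,.2567),.04))
```

```text
21.1167 [0.48726572 0.25647687 0.14849705] 0.0768771269087152
(array([0.4887, 0.2568, 0.0192]), array([0.4886, 0.2569, 0.0408]), 1355)
```

Emit:
play_rows(deltas=[{"tx":0.003,"ty":-0.014,"tz":0,"ax":0,"ay":0,"az":0,"hand":0.1},{"tx":0.008,"ty":-0.044,"tz":0,"ax":0,"ay":0,"az":0,"hand":0.1},{"tx":0.014,"ty":-0.08,"tz":0,"ax":0,"ay":0,"az":0,"hand":0.1},{"tx":0.021,"ty":-0.116,"tz":0,"ax":0,"ay":0,"az":0,"hand":0.1},{"tx":0.026,"ty":-0.152,"tz":0,"ax":0,"ay":0,"az":0,"hand":0.1}])

```text
clock: 21.58
eef_pos: [0.4611, 0.1036, 0.1476]
eef_rot: [-0.0, 1.0, -0.0, 0.0]
wrist_force: [0.5, -0.2, 0.6]
grip_width: 0.0773
gripper_force: 0.0
```

Emit:
play_rows(deltas=[{"tx":0.007,"ty":-0.036,"tz":0,"ax":0,"ay":0,"az":0,"hand":0.1},{"tx":0.013,"ty":-0.072,"tz":0,"ax":0,"ay":0,"az":0,"hand":0.1},{"tx":0.018,"ty":-0.102,"tz":0,"ax":0,"ay":0,"az":0,"hand":0.1},{"tx":0.021,"ty":-0.122,"tz":0,"ax":0,"ay":0,"az":0,"hand":0.1},{"tx":0.0225,"ty":-0.1295,"tz":0,"ax":0,"ay":0,"az":0,"hand":0.1}])

```text
clock: 22.0
eef_pos: [0.4388, -0.0272, 0.1478]
eef_rot: [0.002, 1.0, -0.0, 0.0]
wrist_force: [-0.0, 1.0, -0.1]
grip_width: 0.0771
gripper_force: 0.0
```

Emit:
play_rows(deltas=[{"tx":0,"ty":0,"tz":0,"ax":0,"ay":0,"az":0,"hand":0.1},{"tx":0,"ty":0,"tz":0,"ax":0,"ay":0,"az":0,"hand":0.1},{"tx":0,"ty":0,"tz":0,"ax":0,"ay":0,"az":0,"hand":0.1},{"tx":0,"ty":0,"tz":0,"ax":0,"ay":0,"az":0,"hand":0.1},{"tx":0,"ty":0,"tz":0,"ax":0,"ay":0,"az":0,"hand":0.1}])

```text
clock: 22.42
eef_pos: [0.4394, -0.0237, 0.1477]
eef_rot: [-0.001, 1.0, 0.0, 0.0]
wrist_force: [0.2, 0.0, -0.1]
grip_width: 0.0769
gripper_force: 0.0
```

Run:
```python
from h import *
o,c,p,d=look(); print(o["clock"],o["eef_pos"],o["eef_rot"])
print(disc(c,p,d,.082,(.4393,-.0247),.05)); print(felt(c,p,(.4226,-.2662),0))
```

```text
22.4167 [ 0.43940352 -0.02370934  0.14774452] [-5.80355458e-04  9.99999821e-01  1.46891006e-04  2.23500592e-05]
(array([ 0.4395, -0.0245,  0.0259]), array([ 0.439 , -0.0246,  0.0818]), 3445)
(array([ 0.4225, -0.2661,  0.0291]), [30, 149, 59, 60, 2724])
```

Emit:
play_rows(deltas=[{"tx":0,"ty":-0.0008,"tz":0.018,"ax":0,"ay":0,"az":0,"hand":0.1},{"tx":0,"ty":-0.0008,"tz":0.042,"ax":0,"ay":0,"az":0,"hand":0.1},{"tx":0,"ty":-0.0008,"tz":0.066,"ax":0,"ay":0,"az":0,"hand":0.1},{"tx":0,"ty":-0.0008,"tz":0.08,"ax":0,"ay":0,"az":0,"hand":0.15},{"tx":0,"ty":-0.0008,"tz":0.086,"ax":0,"ay":0,"az":0,"hand":0.2}], grip_force=45)

```text
clock: 22.88
eef_pos: [0.4375, -0.0246, 0.0597]
eef_rot: [-0.0, 1.0, 0.0, -0.002]
wrist_force: [0.0, 0.1, 0.3]
grip_width: 0.0683
gripper_force: 0.0
```

Emit:
play_rows(deltas=[{"tx":0,"ty":0,"tz":0,"ax":0,"ay":0,"az":0,"hand":0.25},{"tx":0,"ty":0,"tz":0,"ax":0,"ay":0,"az":0,"hand":0.28},{"tx":0,"ty":0,"tz":0,"ax":0,"ay":0,"az":0,"hand":0.31},{"tx":0,"ty":0,"tz":0,"ax":0,"ay":0,"az":0,"hand":0.34},{"tx":0,"ty":0,"tz":0,"ax":0,"ay":0,"az":0,"hand":0.35}])

```text
clock: 23.3
eef_pos: [0.4402, -0.0257, 0.0628]
eef_rot: [0.0, 1.0, -0.0, 0.001]
wrist_force: [-0.3, 0.7, -0.6]
grip_width: 0.0558
gripper_force: 0.0
```

Emit:
play_rows(deltas=[{"tx":0,"ty":0,"tz":0,"ax":0,"ay":0,"az":0,"hand":0.38},{"tx":0,"ty":0,"tz":0,"ax":0,"ay":0,"az":0,"hand":0.42},{"tx":0,"ty":0,"tz":-0.0004,"ax":0,"ay":0,"az":0,"hand":0.6},{"tx":0,"ty":0,"tz":-0.0008,"ax":0,"ay":0,"az":0,"hand":1},{"tx":0,"ty":0,"tz":-0.0012,"ax":0,"ay":0,"az":0,"hand":1}])

```text
clock: 23.72
eef_pos: [0.4394, -0.0256, 0.063]
eef_rot: [0.0, 1.0, -0.0, 0.0]
wrist_force: [0.4, 0.5, -2.6]
grip_width: 0.0502
gripper_force: 47.1
```

Emit:
play_rows(deltas=[{"tx":0,"ty":0,"tz":-0.001,"ax":0,"ay":0,"az":0,"hand":1},{"tx":0,"ty":0,"tz":-0.004,"ax":0,"ay":0,"az":0,"hand":1},{"tx":0,"ty":0,"tz":-0.01,"ax":0,"ay":0,"az":0,"hand":1},{"tx":0,"ty":0,"tz":-0.02,"ax":0,"ay":0,"az":0,"hand":1},{"tx":0,"ty":0,"tz":-0.035,"ax":0,"ay":0,"az":0,"hand":1}])

```text
clock: 24.13
eef_pos: [0.4374, -0.0254, 0.0973]
eef_rot: [0.0, 1.0, 0.0, -0.002]
wrist_force: [0.2, -0.1, -5.2]
grip_width: 0.0503
gripper_force: 47.7
```

Emit:
play_rows(deltas=[{"tx":0,"ty":-0.005,"tz":-0.012,"ax":0,"ay":0,"az":0,"hand":1},{"tx":0.002,"ty":-0.022,"tz":-0.022,"ax":0,"ay":0,"az":0,"hand":1},{"tx":0.004,"ty":-0.046,"tz":-0.025,"ax":0,"ay":0,"az":0,"hand":1},{"tx":0.006,"ty":-0.074,"tz":-0.025,"ax":0,"ay":0,"az":0,"hand":1},{"tx":0.008,"ty":-0.104,"tz":-0.025,"ax":0,"ay":0,"az":0,"hand":1}])

```text
clock: 24.55
eef_pos: [0.4307, -0.1302, 0.1236]
eef_rot: [-0.0, 1.0, -0.0, 0.0]
wrist_force: [1.6, 0.5, -5.1]
grip_width: 0.0505
gripper_force: 47.9
```

Emit:
play_rows(deltas=[{"tx":0.002,"ty":-0.03,"tz":0,"ax":0,"ay":0,"az":0,"hand":1},{"tx":0.004,"ty":-0.06,"tz":0,"ax":0,"ay":0,"az":0,"hand":1},{"tx":0.006,"ty":-0.09,"tz":0,"ax":0,"ay":0,"az":0,"hand":1},{"tx":0.008,"ty":-0.116,"tz":0,"ax":0,"ay":0,"az":0,"hand":1},{"tx":0.0088,"ty":-0.1325,"tz":0,"ax":0,"ay":0,"az":0,"hand":1}])

```text
clock: 24.97
eef_pos: [0.4215, -0.2649, 0.1231]
eef_rot: [0.002, 1.0, -0.001, -0.0]
wrist_force: [0.1, 0.1, -5.1]
grip_width: 0.0504
gripper_force: 47.9
```

Emit:
play_rows(deltas=[{"tx":0,"ty":-0.004,"tz":0,"ax":0,"ay":0,"az":0,"hand":1},{"tx":0,"ty":-0.004,"tz":0,"ax":0,"ay":0,"az":0,"hand":1},{"tx":0,"ty":-0.004,"tz":0,"ax":0,"ay":0,"az":0,"hand":1},{"tx":0,"ty":-0.004,"tz":0,"ax":0,"ay":0,"az":0,"hand":1},{"tx":0,"ty":-0.004,"tz":0,"ax":0,"ay":0,"az":0,"hand":1}])

```text
clock: 25.38
eef_pos: [0.422, -0.2647, 0.1228]
eef_rot: [-0.0, 1.0, 0.0, -0.0]
wrist_force: [0.5, -0.1, -4.8]
grip_width: 0.0502
gripper_force: 48.1
```

```bash
python3 place.py .4226 -.2662 .0185
```

```text
25.3833 [ 0.42197207 -0.26466613  0.1228256 ] [-3.33963204e-04  9.99999771e-01  4.75227982e-04 -3.47501719e-04] 0.05024783142741229
(array([ 0.4217, -0.2653,  0.0289]), [280, 171, 64, 42, 1789])
(array([ 0.4226, -0.2636,  0.028 ]), array([ 0.4205, -0.2643,  0.1416]), 8751)
```

Emit:
play_rows(deltas=[{"tx":-0.001,"ty":-0.0012,"tz":0.015,"ax":0,"ay":0,"az":0,"hand":1},{"tx":-0.001,"ty":-0.0012,"tz":0.036,"ax":0,"ay":0,"az":0,"hand":1},{"tx":-0.001,"ty":-0.0012,"tz":0.057,"ax":0,"ay":0,"az":0,"hand":1},{"tx":-0.001,"ty":-0.0012,"tz":0.07,"ax":0,"ay":0,"az":0,"hand":1},{"tx":-0.001,"ty":-0.0012,"tz":0.076,"ax":0,"ay":0,"az":0,"hand":1}])

```text
clock: 25.85
eef_pos: [0.4219, -0.2653, 0.045]
eef_rot: [-0.0, 1.0, 0.001, -0.001]
wrist_force: [0.1, 0.2, -4.6]
grip_width: 0.0506
gripper_force: 48.1
```

Emit:
play_rows(deltas=[{"tx":0,"ty":0,"tz":0.003,"ax":0,"ay":0,"az":0,"hand":1},{"tx":0,"ty":0,"tz":0.006,"ax":0,"ay":0,"az":0,"hand":1},{"tx":0,"ty":0,"tz":0.009,"ax":0,"ay":0,"az":0,"hand":1},{"tx":0,"ty":0,"tz":0.012,"ax":0,"ay":0,"az":0,"hand":1},{"tx":0,"ty":0,"tz":0.015,"ax":0,"ay":0,"az":0,"hand":1}])

```text
clock: 26.27
eef_pos: [0.4239, -0.2677, 0.0325]
eef_rot: [0.0, 1.0, -0.0, 0.001]
wrist_force: [0.1, 0.9, -4.4]
grip_width: 0.0505
gripper_force: 48.1
```

Emit:
play_rows(deltas=[{"tx":0,"ty":0,"tz":0.001,"ax":0,"ay":0,"az":0,"hand":1},{"tx":0,"ty":0,"tz":0.0015,"ax":0,"ay":0,"az":0,"hand":1},{"tx":0,"ty":0,"tz":0.002,"ax":0,"ay":0,"az":0,"hand":1},{"tx":0,"ty":0,"tz":0.0025,"ax":0,"ay":0,"az":0,"hand":1},{"tx":0,"ty":0,"tz":0.003,"ax":0,"ay":0,"az":0,"hand":1}])

```text
clock: 26.68
eef_pos: [0.4233, -0.2673, 0.0291]
eef_rot: [0.0, 1.0, -0.0, 0.0]
wrist_force: [0.4, 0.2, -5.2]
grip_width: 0.0503
gripper_force: 48.1
```

Emit:
play_rows(deltas=[{"tx":0,"ty":0,"tz":0.0004,"ax":0,"ay":0,"az":0,"hand":1},{"tx":0,"ty":0.0005,"tz":0.0007,"ax":0,"ay":0,"az":0,"hand":1},{"tx":0,"ty":0.001,"tz":0.001,"ax":0,"ay":0,"az":0,"hand":1},{"tx":0,"ty":0.001,"tz":0.0013,"ax":0,"ay":0,"az":0,"hand":1},{"tx":0,"ty":0.001,"tz":0.0015,"ax":0,"ay":0,"az":0,"hand":1}])

```text
clock: 27.1
eef_pos: [0.4233, -0.2663, 0.028]
eef_rot: [0.0, 1.0, -0.0, 0.0]
wrist_force: [-2.4, 0.8, 3.2]
grip_width: 0.0506
gripper_force: 48.9
```

Contact (the load went from -5 to +3 N). Release, retreat and check.

Emit:
play_rows(deltas=[{"tx":0,"ty":0,"tz":0,"ax":0,"ay":0,"az":0,"hand":0.38},{"tx":0,"ty":0,"tz":0,"ax":0,"ay":0,"az":0,"hand":0.32},{"tx":0,"ty":0,"tz":0,"ax":0,"ay":0,"az":0,"hand":0.25},{"tx":0,"ty":0,"tz":0,"ax":0,"ay":0,"az":0,"hand":0.15},{"tx":0,"ty":0,"tz":0,"ax":0,"ay":0,"az":0,"hand":0.1}])

```text
clock: 27.52
eef_pos: [0.4235, -0.2664, 0.0277]
eef_rot: [0.0, 1.0, -0.0, 0.0]
wrist_force: [-0.9, -0.7, -0.3]
grip_width: 0.077
gripper_force: 0.0
```

Emit:
play_rows(deltas=[{"tx":0,"ty":0,"tz":-0.015,"ax":0,"ay":0,"az":0,"hand":0.1},{"tx":0,"ty":0,"tz":-0.035,"ax":0,"ay":0,"az":0,"hand":0.1},{"tx":0,"ty":0,"tz":-0.065,"ax":0,"ay":0,"az":0,"hand":0.1},{"tx":0,"ty":0,"tz":-0.1,"ax":0,"ay":0,"az":0,"hand":0.1},{"tx":0,"ty":0,"tz":-0.135,"ax":0,"ay":0,"az":0,"hand":0.1}])

```text
clock: 27.93
eef_pos: [0.4226, -0.2657, 0.1635]
eef_rot: [0.0, 1.0, 0.001, -0.001]
wrist_force: [1.3, -0.7, 0.3]
grip_width: 0.0767
gripper_force: 0.0
```

Emit:
play_rows(deltas=[{"tx":0,"ty":0.02,"tz":-0.02,"ax":0,"ay":0,"az":0,"hand":0},{"tx":0,"ty":0.05,"tz":-0.04,"ax":0,"ay":0,"az":0,"hand":0},{"tx":0,"ty":0.08,"tz":-0.05,"ax":0,"ay":0,"az":0,"hand":0},{"tx":0,"ty":0.1,"tz":-0.05,"ax":0,"ay":0,"az":0,"hand":0},{"tx":0,"ty":0.1,"tz":-0.05,"ax":0,"ay":0,"az":0,"hand":0}])

```text
clock: 28.35
eef_pos: [0.4233, -0.1633, 0.2136]
eef_rot: [-0.001, 1.0, 0.0, 0.001]
wrist_force: [-0.5, -0.5, 0.4]
grip_width: 0.0855
gripper_force: 0.0
```

Emit:
play_rows(deltas=[{"tx":0,"ty":0,"tz":0,"ax":0,"ay":0,"az":0,"hand":0},{"tx":0,"ty":0,"tz":0,"ax":0,"ay":0,"az":0,"hand":0},{"tx":0,"ty":0,"tz":0,"ax":0,"ay":0,"az":0,"hand":0},{"tx":0,"ty":0,"tz":0,"ax":0,"ay":0,"az":0,"hand":0},{"tx":0,"ty":0,"tz":0,"ax":0,"ay":0,"az":0,"hand":0}])

```text
clock: 28.77
eef_pos: [0.4232, -0.1669, 0.2121]
eef_rot: [0.001, 1.0, 0.0, -0.0]
wrist_force: [0.8, -0.0, 0.1]
grip_width: 0.0855
gripper_force: 0.0
```

Run:
```python
from h import *
o,c,p,d=look(); print(o["clock"],o["eef_pos"])
print(disc(c,p,d,.047,(.4226,-.2662),.05))
s,_=ctrl.camera("side"); cv2.imwrite("pics/send.png",s)
```

```text
28.7667 [ 0.42317662 -0.16691941  0.2121249 ]
(array([ 0.4229, -0.2655,  0.0266]), array([ 0.4229, -0.2656,  0.0467]), 1762)
```

View pics/send.png

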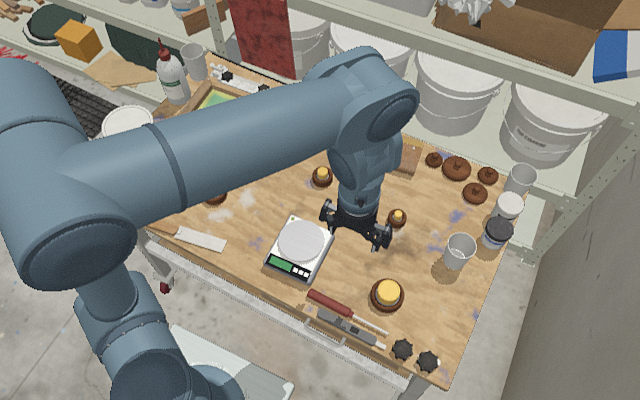

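The picture shows weights seated at (387,292), (397,217) and (321,174). The fourth, hidden by the arm, was checked earlier with its top at 41 mm. The pan is empty and the cup is unmoved at (460,250).

```bash
python3 -c "
from bench import ctrl; print(ctrl.hand_in())"
```

```text
the job is handed in; nothing more can be done
None
```

All four weights are seated upright in their own cases, each confirmed by its measured top height. The scale's pan is empty, the mixing cup is where it stood, and the job was handed in at about 29 s; gripping pressed about 10 N (50 g weight) and 5 N (100 g) down through the stack onto the scale.

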